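# Lock the medicines away

### The job

Put the medicines on the worktop away: set the glass dropper from its drying stand fully home into the open brown bottle, find by trying which of the three keys turns the lock of the steel medicine box, open the lid, and put the dropper bottle (upright, with its dropper) and every other medicine that is out (plaster tin, pill carton, small brown bottle, as many as there are) inside. Then shut the lid, lock the box, and leave all three keys standing fully down in the slots of the key block; leave the drinking glass alone.

Things in the scene. Friction and masses are not known exactly. Their poses are not given: they have to be found in the camera images.
- medbox: white steel medicine box, fixed, 158 (x) x 220 (y) x 120 (z) mm, turned with its front to the left; origin on its underside, midway in y, 95 mm behind the front (its -x side), 63 mm before the back. The front 50 mm is a closed lock case with the keyhole in its flat top at z = 120 mm; behind it, under the lid, the compartment: inside x -41 to 59, y -106 to 106 mm, floor 7 mm above the underside
- keyhole (a point): keyhole centre, on the lock case's top face. Its slot runs along y: 37 mm long, 8 mm wide, 12.4 mm in the middle. Every key goes in straight down, bits along y, until its collar lies on the face (bow centre 25 mm above). The working key then turns clockwise seen from above; others stop after about 0.1 rad. A turned key can be pulled out only once turned back
- lock (a joint): lock, rad: 0 locked, 1.22 fully turned (stop), clockwise seen from above. The key turns up to 0.15 rad ahead of it (play). Light friction (0.04 Nm); it stays where it is left. The lid is held down while it is below about 0.6
- lid (a joint): lid, rad: 0 shut, opens upward to 1.85; a stiff hinge (about 0.3 Nm) keeps it where it is left. It weighs 300 g. It cannot shut fully while the lock stands at locked
- lid_handle (a point): middle of the lid's bar handle: a round bar 10 mm thick, 100 mm long along the box's y, its axis 31 mm above the lid's top (26 mm clear below the bar); with the lid shut it stands 75 mm in front of the hinge and 38 mm above it
- lid_hinge (a point): lid's hinge axis (along the box's y, at its back upper edge); the lid is 107 mm from front to back. A wall cabinet hangs 0.58 m above the worktop, behind about x = 0.6 m and left of y = -0.08 m in the world: wrists held high there touch it
- key_block: wooden key block, fixed, 56 (x) x 176 (y) x 66 (z) mm, origin at the centre of its underside; three upright slots at y = -50, 0 and 50 mm, each 38 mm along y and 13 mm along x, 58 mm deep. A key stands in a slot with its bits along the block's y, collar on the block's top (bow centre 91 mm above the underside)
- key_1_bow (a point): bow centre of key 1. The keys are brass, 101 mm tall, upright; z: up, tip to bow. Bow: flat disc 39 mm across, 10 mm thick, flat faces looking along x (pinch it across x from above). Collar 22 mm across, from 20 to 25 mm below the bow centre; below it a 54 mm shaft, 11 mm thick, tapered tip. Two equal bits 5 mm thick, 32 mm over both along y (half a turn about z gives the same key)
- key_2_bow (a point): bow centre of key 2, the same as key 1 but for the height of the bits on the shaft: 8 to 17 mm above the tip on key 1, 22 to 31 mm on key 2, 36 to 45 mm on key 3. Which of the three keys works differs from start to start
- key_3_bow (a point): bow centre of key 3, the same as key 1 but for the height of its bits. The keys stand in random order in the key block
- dropper_stand: white ceramic drying stand, fixed, base 60 mm across, with an upright tube 23 mm across, 60 mm tall; origin at the centre of its underside. The dropper stands in it at the start
- dropper_bulb (a point): middle of the rubber bulb of the glass dropper (upright, z up): bulb 21 mm across, 34 mm tall, on a black collar 25 mm across and 8 mm tall whose underside lies 24 mm below this point; below it the 54 mm long glass stem, 7 mm thick, with a tapered tip. Rigid
- dropper_tip (a point): lower end of the dropper's stem, 78 mm below the bulb's middle
- vial_mid (a point): open brown glass dropper bottle, loose, 38 mm across, 64 mm tall with a narrow neck; this point is on its axis, 30 mm above its underside; its body is 38 mm wide up to 46 mm. With the dropper seated it is 106 mm tall
- vial_mouth (a point): centre of that bottle's mouth, 64 mm above its underside: opening 13 mm across, neck 21 mm outside. Seated, the dropper's collar lies on the rim and the stem's tip 54 mm below it
- plaster_tin_mid (a point): flat metal tin of plasters with rounded edges, lying, 50 (x) x 84 (y) x 24 (z) mm; its centre. Not always there
- pill_carton_mid (a point): pill carton, lying flat, 42 (x) x 72 (y) x 30 (z) mm, paper-white with a grey band; its centre. Not always there
- brown_bottle_mid (a point): small closed brown bottle with its own dropper cap, 33 mm across, 102 mm tall; the point is on its axis 40 mm above its underside; straight-sided up to about 55 mm. Not always there
- tumbler_mid (a point): drinking glass, a bystander, 78 mm across, 92 mm tall; its centre
There are look-alikes about, which are no part of the job. What is shaped like the part that bears brown_bottle_mid but pink is not meant.

How it is judged:
By the outcome, as a careful person would: the job done as asked, in the order asked, and still so for the second after the job is handed in, with the robot touching nothing.
Of pill_carton, plaster_tin, brown_bottle only 1 to 2 are there at a start; the rules pass over those that are not, and their reading is None.
At some moment in a run one of pill_carton, plaster_tin may be knocked a few centimetres aside while the robot is not near it.
It also fails if it takes over 210 s, if anything falls off the work surface, if the arm or the gripper's body presses on something with over 40 N, if the wrist force passes 120 N, or if a joint passes its speed limit or range.

### The arm

A 6-joint arm with a two-finger parallel gripper is mounted at the origin on a cart in front of the work surface, level with it; the furniture and walls round the work are solid. World frame = base frame: x ahead of the robot, y to its left, z up, the work surface at z = 0. Lengths are in mm, angles in rad, forces in N, time in s.
With the tool pointing down it reaches from about 350 to 975 mm from the base axis. Payload 7.1 kg.
Tool frame: the origin (TCP) lies midway between the tips of the shut fingers; the grasp point (between the pads) lies 19 mm behind it (ctrl.tcp_to_grasp is the distance from the TCP to the grasp point, in mm); z points along the fingers, y is the line along which they close (so a half turn about z gives the same grasp; the last joint's range is limited). The gripper opens to 88 mm and grips with 3 to 60 N. Pads are 20 mm wide; open, the fingers measure 115 mm over their backs; the gripper's body (75 mm by 178 mm) begins 61 mm behind the grasp point.
Start: joints at [1.305, 0.423, 1.63, -0, 1.089, -0.019], TCP at [152.657, 606.053, 222.675] pointing down, gripper open.
Joint ranges: [-3, 3], [-0.9, 2.11], [0.09, 2.58], [-1.31, 4.45], [0.11, 2.69], [-2.54, 2.54]. Speed limits (rad/s): [2.39, 2.39, 3.01, 3.14, 3.14, 3.14].

### API

Orientations are given as a rotation vector (axis times angle).
In Python, from workcell import get_obs, cams, ticket, boxes_of, ctrl gives the robot as it stands.
- The arm moves only by the shell command python3 -m creep 'ROWS' [OPENING]. ROWS is JSON, one flat list of numbers, 4 for each row, row after row: the shift along the world's x, y, z in m, then the turn about the world's z in rad. In form: [tx, ty, tz, spin, tx, ty, tz, spin, ...]. A call has 1 to 10 rows; each row is the pose to reach, as a shift and turn from the pose commanded when the call began; what a row does not reach only later rows make up. A row lasts 1/12 s, in which the tool goes at most 41.7 mm and 7.16 degrees, less where a joint would pass 70% of its speed; a pose out of reach is approached as far as the arm can. A call with a gripper value outside its range is refused whole. OPENING is the opening, from 0 (shut) to 1 (fully open), set as the call begins (- or left out, the last holds). The fingers move at their own pace and stop on an object; the grip force is fixed at half the most. Time passes only in rows, so rows that repeat a pose let the fingers close. It gives the time, the measured TCP pose, the force, the opening and the grip force at its end, in the units of the state.
- get_obs(): the state, without advancing time (a new reading comes with each control period).
- cams.get_image(name): name is "scene" or "top" or "wrist"; returns (picture, depth): 400x640x3 uint8, red, green, blue; 400x640 float32, mm along the optical axis (not along the pixel's ray), 0 where there is no reading.
- cams.get_calibration(name): a dict with "mtx" (3x3 intrinsics, pixels), "R" (3x3) and "t" (3): a world point X has camera coordinates R X + t; the wrist camera has in their place "mount" (4x4, takes a point from camera to tool coordinates, whose origin is the TCP and whose axes are the flange's). Camera axes: x right, y down, z forward; pixel columns grow to the right and rows downward; lengths in mm; the calibration is good to about 2 mm. A picture is of the moment at which its call begins: read the wrist's pose just before it. get_calibration takes no time and is no camera call.
- ticket.close_job(): hands the job in; it is judged then, once.
Trained networks look in the newest picture that a camera, given by its name, has taken for a name from the list of things; names that differ only in an ending like _2 or _b are one class to them, and where a whole thing is asked for, a point or a joint stands for the part that bears it (a point fixed in the world has none). Each returns a list of dicts, best first, with "score" (0 to 1); they miss things now and then, are a little off and sometimes report something else, mostly with a low value. They report only what shows in the picture. A call takes as long as a camera call. They do not tell look-alikes from the thing itself.
- boxes_of(camera, target): "centre" ([column, row] in pixels, amid what is visible of it).
The state is a dict: "t": time; "qpos": joint angles; "qvel": joint speeds; "joint_torque": joint torques, N m; "ee_pos": TCP position; "orientation": TCP orientation; "ft_force": force on the tool from outside, world axes, zero at the start; "moment": the same for the moment, N m; "width": finger opening in mm; "grasp_force": force on a finger pad.
Only numpy, scipy, OpenCV 4.12 (cv2) and the standard library are available. Lean on these libraries where they do the work, as an engineer would, in place of code of your own. Each camera call takes 0.05 s, during which the arm holds its last target. There are 200 camera calls.

## Working session

There is one attempt and no reset: what is moved stays moved. The work goes in short steps, Python scripts to look and compute and a shell command to move; the robot and the scene stay as the last step left them, time stands still between calls to the robot, and variables do not carry over. Pictures are saved under pics/ and viewed, at most 14 in all, crops included, and the job is handed in when it is done.

```bash
ls; mkdir -p pics; cat > h.py <<'E'
import numpy as np, cv2
from scipy.spatial.transform import Rotation as Rn
from workcell import get_obs, cams, ticket, boxes_of, ctrl
def calib(name,obs=None):
    c=cams.get_calibration(name); K=np.array(c["mtx"])
    if "R" in c: return K,np.array(c["R"]),np.array(c["t"]).ravel()
    o=obs or get_obs(); M=np.array(c["mount"])
    T=np.eye(4); T[:3,:3]=Rn.from_rotvec(o["orientation"]).as_matrix(); T[:3,3]=o["ee_pos"]
    W=np.linalg.inv(T@M); return K,W[:3,:3],W[:3,3]
def cloud(name):
    o=get_obs(); im,d=cams.get_image(name); K,R,t=calib(name,o)
    v,u=np.mgrid[0:400,0:640]
    P=np.stack([(u-K[0,2])/K[0,0]*d,(v-K[1,2])/K[1,1]*d,d],-1)
    X=(P-t)@R; X[d<=0]=np.nan
    return im,d,X
def proj(name,X,o=None):
    K,R,t=calib(name,o); p=K@(R@np.asarray(X,float)+t); return p[:2]/p[2]
def ray(name,uv,z,o=None):
    K,R,t=calib(name,o); d=R.T@np.linalg.solve(K,[uv[0],uv[1],1]); c=-R.T@t
    return c+d*(z-c[2])/d[2]
def save(im,n): cv2.imwrite(n,cv2.cvtColor(im,cv2.COLOR_RGB2BGR))
E
python3 - <<'E'
from h import *
for n in ["scene","top"]:
    im,d,X=cloud(n); save(im,f"pics/{n}0.png"); np.savez(f"{n}0.npz",im=im,d=d,X=X)
    K,R,t=calib(n); print(n,K[0,0],(-R.T@t).round(),R.round(2).tolist())
    for k in ["medbox","key_block","key_1_bow","dropper_bulb","dropper_stand","vial_mid","plaster_tin_mid","pill_carton_mid","brown_bottle_mid","tumbler_mid","lid_handle"]:
        r=boxes_of(n,k)
        print(k,[(round(q["score"],2),[int(x) for x in q["centre"]],[int(x) for x in np.nan_to_num(X[int(q["centre"][1]),int(q["centre"][0])])]) for q in r[:4]])
print(get_obs()); print(ctrl.tcp_to_grasp)
E
```

```text
pics
scene 516.8273272947538 [-843. 1011.  848.] [[-0.56, -0.83, 0.03], [-0.36, 0.21, -0.91], [0.75, -0.52, -0.42]]
medbox [(0.56, [396, 188], [429, -182, 104])]
key_block [(0.61, [314, 229], [400, 190, 52]), (0.6, [395, 188], [442, -189, 98])]
key_1_bow [(0.46, [318, 214], [424, 160, 89])]
dropper_bulb [(0.64, [334, 197], [521, 27, 82])]
dropper_stand []
vial_mid [(0.71, [235, 235], [514, 418, 42])]
plaster_tin_mid []
pill_carton_mid []
brown_bottle_mid [(0.65, [249, 256], [356, 446, 54])]
tumbler_mid [(0.96, [210, 253], [413, 543, 66])]
lid_handle [(0.77, [397, 172], [510, -255, 124])]
top 441.8178106466141 [ 387.  119. 1376.] [[0.02, -1.0, -0.01], [-1.0, -0.02, -0.06], [0.06, 0.01, -1.0]]
medbox [(0.89, [457, 185], [507, -237, 133]), (0.38, [235, 173], [535, 404, 61])]
key_block [(0.87, [316, 213], [421, 158, 68]), (0.63, [330, 209], [432, 117, 108])]
key_1_bow [(0.37, [314, 210], [428, 163, 110])]
dropper_bulb [(0.61, [364, 177], [528, 21, 99])]
dropper_stand [(0.55, [364, 183], [516, 16, 38])]
vial_mid [(0.56, [234, 175], [532, 412, 38])]
plaster_tin_mid [(0.55, [360, 184], [515
[... 316 characters left out ...]
8, 103])]
{'t': 1.2, 'qpos': array([ 1.30494515e+00,  4.23098776e-01,  1.62986736e+00, -4.77748828e-05,
        1.08862081e+00, -1.90068008e-02]), 'qvel': array([-0.00101425,  0.00118942,  0.00135044, -0.00120454, -0.0007264 ,
       -0.00112637]), 'joint_torque': array([-9.45887514e-04, -5.44583380e+01, -2.74045551e+01,  6.44177618e-02,
        1.67599908e-02, -3.60401305e-05]), 'ee_pos': array([152.70683461, 606.05424588, 222.6886763 ]), 'orientation': array([ 3.86718781e-01,  3.11765691e+00, -5.66116079e-07]), 'ft_force': array([0.85757287, 0.69916226, 0.28976984]), 'moment': array([ 0.04667995,  0.036675  , -0.03383297]), 'grasp_force': 0.0, 'width': 87.67804087475801}
18.700000000000003
```

```bash
python3 - <<'E'
import cv2
a=cv2.imread("pics/top0.png")[110:290,150:540]; cv2.imwrite("pics/t0c.png",cv2.resize(a,None,fx=2,fy=2,interpolation=cv2.INTER_CUBIC))
a=cv2.imread("pics/scene0.png")[140:310,170:470]; cv2.imwrite("pics/s0c.png",cv2.resize(a,None,fx=2.6,fy=2.6,interpolation=cv2.INTER_CUBIC))
E
```

```text
(no output)
```

View pics/t0c.png

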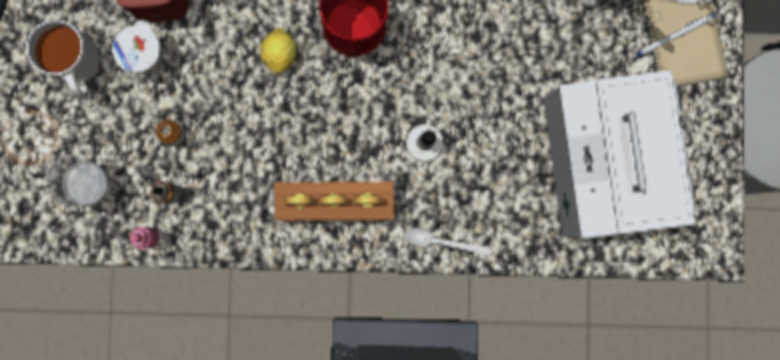

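View pics/s0c.png

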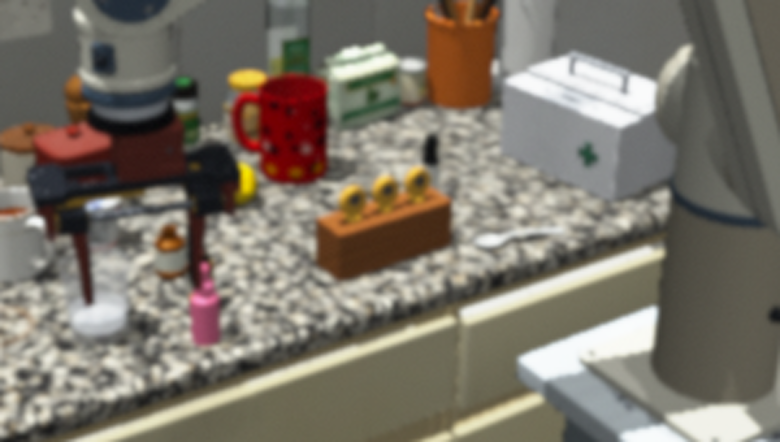

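The top crop shows the key block with its 3 keys (316,213), the dropper stand (364,178), the medbox (457,185), the open vial (234,175), the brown bottle (231,205), a pink look-alike (220,228) and the tumbler (188,199). I'll check the rest of the top picture for a tin or carton and fit the box.

```bash
python3 - <<'E'
from h import *
z=np.load("top0.npz"); X=z["X"]; d=z["d"]
def rect(m,n):
    p=X[m][:,:2].astype(np.float32); print(n,len(p),cv2.minAreaRect(p), np.nanmedian(X[m][:,2]))
zz=np.nan_to_num(X[...,2],nan=-999)
x=X[...,0];y=X[...,1]
rect((zz>112)&(zz<128)&(y<-120)&(x>350)&(x<680)&(y>-400),"box")
rect((zz>137)&(zz<170)&(y<-120)&(x>350)&(x<680)&(y>-400),"handle")
rect((zz>60)&(zz<72)&(y>50)&(y<270)&(x>360)&(x<480),"block")
rect((zz>85)&(zz<130)&(y>50)&(y<270)&(x>360)&(x<480),"keys")
rect((zz>70)&(zz<130)&(y>-40)&(y<50)&(x>460)&(x<560),"bulb")
rect((zz>10)&(zz<80)&(y>380)&(y<450)&(x>490)&(x<570),"vial")
rect((zz>10)&(zz<130)&(y>375)&(y<430)&(x>410)&(x<475),"bb")
print(np.nanmedian(X[180:260,250:300,2]))
E
```

```text
box 2999 ((506.35064697265625, -259.3888854980469), (220.83197021484375, 166.9477081298828), 8.775934219360352) 123.46870369062994
handle 163 ((506.8379211425781, -259.9853820800781), (106.92537689208984, 23.033187866210938), 15.957086563110352) 161.6854988584245
block 916 ((431.5902404785156, 159.02651977539062), (55.60248565673828, 173.3522491455078), 2.863921642303467) 66.3256601999863
keys 136 ((430.8444519042969, 158.07565307617188), (8.830961227416992, 133.05589294433594), 1.6548296213150024) 107.3374679296985
bulb 48 ((526.7391967773438, 20.97504425048828), (20.054489135742188, 18.702953338623047), 10.367835998535156) 98.96230798806688
vial 152 ((531.1753540039062, 411.60845947265625), (37.30223846435547, 36.03567123413086), 4.943356513977051) 48.364502646573925
bb 129 ((439.1350402832031, 413.4673767089844), (31.69982147216797, 30.012813568115234), 5.599111080169678) 62.4326045261151
-0.33757037405287493
```

View pics/top0.png

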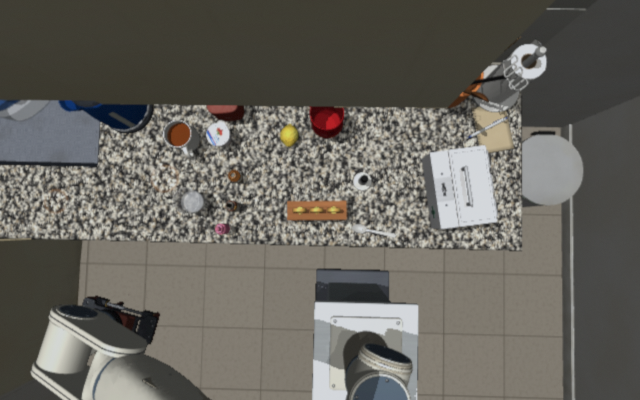

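No tin or carton shows, so the brown bottle is the only other medicine seen so far. I'll take a closer look from the wrist.

```bash
python3 -m creep '[0.3,-0.2,0.03,0.25,0.3,-0.2,0.03,0.25,0.3,-0.2,0.03,0.25,0.3,-0.2,0.03,0.25,0.3,-0.2,0.03,0.25,0.3,-0.2,0.03,0.25,0.3,-0.2,0.03,0.25,0.3,-0.2,0.03,0.25,0.3,-0.2,0.03,0.25,0.3,-0.2,0.03,0.25]'; python3 -m creep '[0,0,0,0,0,0,0,0]'; python3 - <<'E'
from h import *
c=cams.get_calibration("wrist"); print(np.array(c["mount"]).round(3).tolist(), np.array(c["mtx"])[0,0])
o=get_obs();print(o["ee_pos"],o["orientation"],o["t"])
im,d,X=cloud("wrist"); save(im,"pics/w1.png"); np.savez("w1.npz",X=X,im=im)
E
```

```text
t: 2.03
ee_pos: [457.3, 403.2, 253.4]
orientation: [0.002, 3.139, 0.0]
ft_force: [0.6, 0.0, 0.6]
width: 87.9
grasp_force: 0.0
t: 2.2
ee_pos: [452.2, 406.1, 252.5]
orientation: [0.004, -3.141, 0.0]
ft_force: [-0.3, 0.1, 0.1]
width: 87.9
grasp_force: 0.0
[[-0.001, -0.965, -0.26, 71.491], [1.0, -0.001, -0.001, -0.488], [0.001, -0.26, 0.965, -164.555], [0.0, 0.0, 0.0, 1.0]] 306.81243195593066
[452.23075472 406.07700399 252.46216121] [ 4.11808457e-03 -3.14091340e+00  1.21947756e-04] 2.2
```

View pics/w1.png

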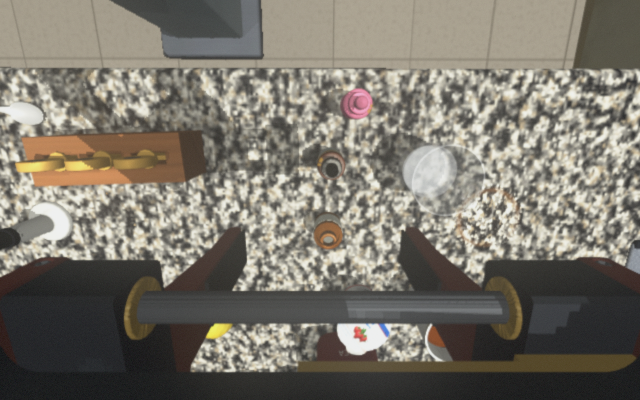

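The wrist picture shows the vial mouth at (327,236), the brown bottle's cap at (332,167), the pink one at (357,103), the tumbler at (440,175), and only a stain ring at (490,215). There is no tin or carton here either. Next is measuring the vial and bottle.

```bash
cat >> h.py <<'E'
def fit(X,x0,y0,r,z0,z1):
    "min enclosing circle & centroid of cloud points in cylinder and height band"
    m=(np.hypot(X[...,0]-x0,X[...,1]-y0)<r)&(X[...,2]>z0)&(X[...,2]<z1)
    p=X[m]; 
    if len(p)<5: return None
    (cx,cy),rr=cv2.minEnclosingCircle(p[:,:2].astype(np.float32))
    # robust bbox
    lo,hi=np.percentile(p[:,:2],[2,98],axis=0)
    return len(p),(round(cx,1),round(cy,1)),round(rr,1),((lo+hi)/2).round(1).tolist(),(hi-lo).round(1).tolist(),p[:,2].max().round(1)
E
python3 - <<'E'
from h import *
X=np.load("w1.npz")["X"]
print("table",np.nanmedian(X[180:280,250:300,2]))
print("vial neck",fit(X,531,411,30,55,75)); print("vial body",fit(X,531,411,40,8,50)); print("vial all",fit(X,531,411,40,8,75))
print("bb top",fit(X,439,405,30,90,115)); print("bb all",fit(X,439,410,40,8,56)); print(fit(X,439,405,30,60,90))
E
```

```text
table 2.702871721914078
vial neck (223, (527.6, 411.5), 11.5, [528.0, 411.4], [19.4, 18.8], np.float64(69.0))
vial body (410, (528.3, 411.2), 19.1, [527.0, 410.9], [34.4, 36.0], np.float64(50.0))
vial all (873, (528.3, 411.2), 19.1, [525.9, 411.3], [32.0, 34.4], np.float64(69.0))
bb top (127, (436.4, 414.4), 6.4, [436.4, 414.5], [11.3, 11.5], np.float64(105.5))
bb all (100, (432.4, 413.7), 16.1, [426.4, 412.9], [12.6, 29.3], np.float64(55.8))
(471, (436.8, 414.4), 16.4, [436.6, 414.3], [28.7, 29.2], np.float64(89.4))
```

```bash
python3 -m creep '[0.02,-0.39,0,0,0.02,-0.39,0,0,0.02,-0.39,0,0,0.02,-0.39,0,0,0.02,-0.39,0,0,0.02,-0.39,0,0,0.02,-0.39,0,0,0.02,-0.39,0,0,0.02,-0.39,0,0,0.02,-0.39,0,0]'; python3 -m creep '[0,0,0,0,0,0,0,0]'; python3 - <<'E'
from h import *
o=get_obs();print(o["ee_pos"],o["orientation"],o["t"])
im,d,X=cloud("wrist"); save(im,"pics/w2.png"); np.savez("w2.npz",X=X,im=im)
print("table",np.nanmedian(X[180:200,250:400,2]))
print("bulb",fit(X,527,21,30,90,115),fit(X,527,21,30,75,115)); print("stand",fit(X,527,21,45,3,20),fit(X,527,21,45,3,65))
for y0 in (208,158,108): print("key",fit(X,431,y0,24,75,120))
p=X[(X[...,2]>61)&(X[...,2]<71)&(abs(X[...,0]-431)<50)&(abs(X[...,1]-159)<110)][:,:2].astype(np.float32); print(cv2.minAreaRect(p))
E
```

```text
t: 3.08
ee_pos: [472.0, 13.6, 252.8]
orientation: [-0.005, 3.141, -0.001]
ft_force: [-0.3, 0.5, -0.5]
width: 87.9
grasp_force: 0.0
t: 3.25
ee_pos: [472.4, 16.6, 252.7]
orientation: [0.004, -3.142, -0.001]
ft_force: [0.4, 0.3, 0.2]
width: 87.8
grasp_force: 0.0
[472.37737482  16.60243599 252.67954786] [ 4.02717328e-03 -3.14154357e+00 -6.80330444e-04] 3.25
table 2.775405440909253
bulb (282, (524.2, 18.8), 10.2, [523.0, 19.1], [16.6, 18.8], np.float64(106.3)) (353, (524.2, 18.9), 10.3, [522.7, 19.1], [16.4, 18.9], np.float64(106.3))
stand (1366, (527.0, 20.9), 44.9, [524.5, 20.6], [75.7, 77.9], np.float64(19.9)) (1557, (527.0, 20.9), 44.9, [524.7, 20.7], [73.5, 76.7], np.float64(64.9))
key (516, (427.6, 205.4), 18.9, [427.5, 204.4], [10.4, 33.8], np.float64(114.3))
key (490, (428.9, 155.5), 18.7, [428.9, 154.6], [10.0, 33.7], np.float64(114.8))
key (468, (430.3, 105.7), 18.6, [430.6, 105.3], [10.3, 34.7], np.float64(115.3))
((429.3876647949219, 156.80563354492188), (56.229461669921875, 176.66323852539062), 1.83075749874115)
```

View pics/w2.png

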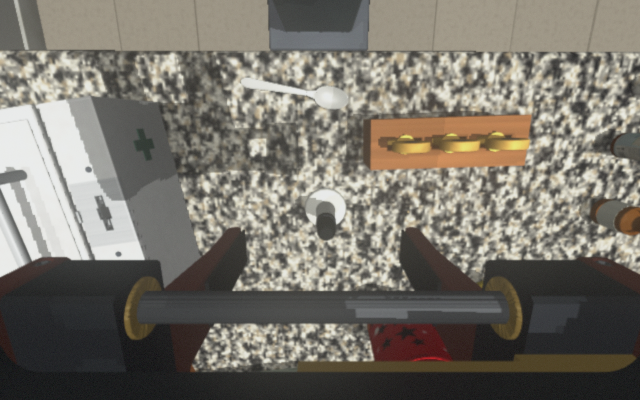

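The wrist picture shows the dropper bulb near (326,222), the keyhole at (105,213), the keys at (408,145), (458,145) and (497,140), and the stray spoon. I'll grasp the bulb now.

```bash
python3 -m creep '[0.053,0.003,-0.03,0,0.053,0.003,-0.08,0,0.053,0.003,-0.11,0,0.053,0.003,-0.14,0,0.053,0.003,-0.165,0,0.053,0.003,-0.183,0,0.053,0.003,-0.183,0,0.053,0.003,-0.183,0,0.053,0.003,-0.183,0,0.053,0.003,-0.183,0]'; python3 -m creep '[0,0,0,0,0,0,0,0,0,0,0,0,0,0,0,0,0,0,0,0,0,0,0,0,0,0,0,0,0,0,0,0]' 0
```

```text
t: 4.13
ee_pos: [526.8, 19.8, 71.2]
orientation: [-0.007, 3.139, 0.0]
ft_force: [0.1, 0.3, -0.2]
width: 87.8
grasp_force: 0.0
t: 4.8
ee_pos: [525.6, 19.0, 69.6]
orientation: [0.005, -3.141, -0.0]
ft_force: [0.6, 0.0, -0.3]
width: 38.6
grasp_force: 0.0
```

```bash
python3 -m creep '[0,0,0,0,0,0,0,0,0,0,0,0,0,0,0,0,0,0,0,0,0,0,0,0]' 0;  python3 -m creep '[0,0,0.02,0,0,0,0.05,0,0,0,0.08,0,0,0,0.11,0,0,0,0.11,0,0,0,0.11,0]'; python3 - <<'E'
from h import *
im,d=cams.get_image("scene"); save(im,"pics/s2.png")
a=cv2.cvtColor(im[120:300,220:420],cv2.COLOR_RGB2BGR); cv2.imwrite("pics/s2c.png",cv2.resize(a,None,fx=3,fy=3))
E
```

```text
t: 5.3
ee_pos: [525.6, 19.1, 69.6]
orientation: [0.005, -3.142, 0.0]
ft_force: [-0.4, 0.0, -0.4]
width: 20.2
grasp_force: 30.0
t: 5.8
ee_pos: [526.8, 19.1, 181.3]
orientation: [-0.005, 3.138, 0.0]
ft_force: [0.2, -0.9, -0.8]
width: 20.5
grasp_force: 30.0
```

View pics/s2c.png

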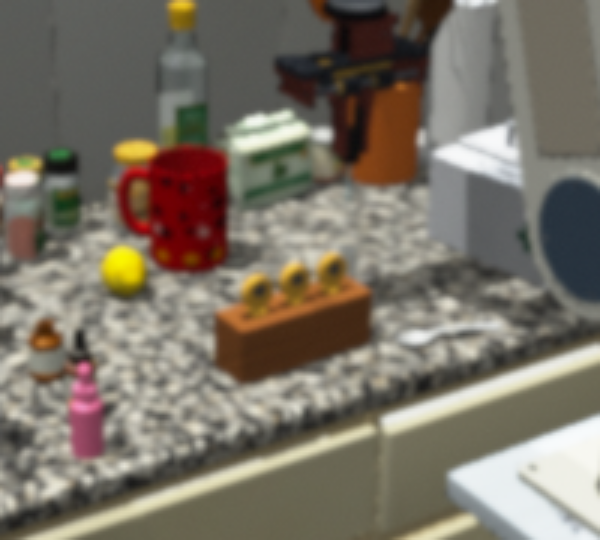

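```bash
python3 -m creep '[0,0,0.03,0,-0.02,0.02,0.06,0,-0.072,0.388,0.07,0,-0.072,0.388,0.07,0,-0.072,0.388,0.07,0,-0.072,0.388,0.07,0,-0.072,0.388,0.07,0,-0.072,0.388,0.07,0,-0.072,0.388,0.07,0,-0.072,0.388,0.07,0]'; python3 -m creep '[-0.002,0.035,0,0,-0.002,0.035,0,0,-0.002,0.035,0,0,-0.002,0.035,0,0,-0.002,0.035,0,0,-0.002,0.035,0,0]'; python3 - <<'E'
from h import *
for i in range(2):
    o=get_obs();im,d,X=cloud("wrist"); 
    print(o["ee_pos"],"vial neck",fit(X,529,411,30,55,75),fit(X,529,411,40,25,50))
save(im,"pics/w3.png")
# ellipse of mouth from image colour
c=boxes_of("wrist","vial_mouth"); print(c[:2])
for q in c[:2]: print(ray("wrist",q["centre"],66.7))
E
```

```text
t: 6.68
ee_pos: [457.5, 370.4, 246.5]
orientation: [0.005, -3.139, 0.003]
ft_force: [1.0, 0.1, -0.4]
width: 20.8
grasp_force: 30.0
t: 7.18
ee_pos: [457.1, 402.5, 248.1]
orientation: [0.002, -3.141, 0.001]
ft_force: [0.5, -0.7, -0.5]
width: 20.2
grasp_force: 30.0
[457.12828403 402.48266452 248.12622741] vial neck None (124, (516.6, 418.4), 13.0, [515.4, 418.5], [11.8, 20.5], np.float64(49.9))
[457.27774785 402.6344603  248.40894359] vial neck None (126, (516.9, 418.5), 13.0, [515.8, 418.7], [12.5, 20.4], np.float64(49.9))
[{'centre': [333.7, 218.1], 'score': 0.65}, {'centre': [47.3, 157.7], 'score': 0.53}]
[502.69278542 415.34663138  66.7       ]
[431.24924385  91.05591202  66.7       ]
```

```bash
python3 -m creep '[-0.005,-0.02,0,0,-0.005,-0.05,0,0,-0.005,-0.06,0,0,-0.005,-0.06,0,0,-0.005,-0.06,0,0,-0.005,-0.06,0,0,-0.005,-0.06,0,0]'; python3 - <<'E'
from h import *
for i in range(2):
    o=get_obs();im,d,X=cloud("wrist"); 
    print(o["ee_pos"],"vial neck",fit(X,529,411,30,58,75),fit(X,529,411,40,8,75),"table",np.nanmedian(X[180:200,250:300,2]))
    print("bb top",fit(X,437,414,30,60,115))
save(im,"pics/w3.png")
c=boxes_of("wrist","vial_mouth"); print(c[:2])
for q in c[:2]: print(ray("wrist",q["centre"],66.7))
E
```

```text
t: 7.92
ee_pos: [452.4, 344.9, 248.8]
orientation: [-0.006, 3.141, 0.001]
ft_force: [-0.4, 0.4, 0.4]
width: 20.3
grasp_force: 30.0
[452.35183347 344.92672035 248.79134534] vial neck (196, (528.6, 411.2), 10.7, [528.2, 410.8], [19.1, 18.8], np.float64(68.2)) (922, (528.4, 411.0), 19.2, [525.6, 409.9], [31.1, 34.3], np.float64(68.2)) table 2.6685883383632207
bb top (619, (436.8, 414.2), 16.3, [436.6, 413.8], [28.6, 28.1], np.float64(105.0))
[452.23445513 344.90150949 248.68781782] vial neck (195, (528.7, 411.4), 10.5, [528.5, 410.8], [19.7, 18.8], np.float64(68.5)) (918, (528.5, 411.0), 19.3, [525.5, 409.8], [31.0, 34.2], np.float64(68.5)) table 2.729644352667573
bb top (617, (436.6, 413.9), 16.4, [436.4, 413.5], [28.6, 27.6], np.float64(106.3))
[{'centre': [369.7, 232.1], 'score': 0.98}, {'centre': [322.4, 255.1], 'score': 0.51}]
[514.82440415 400.69298668  66.7       ]
[545.19172687 343.83082625  66.7       ]
```

View pics/w3.png

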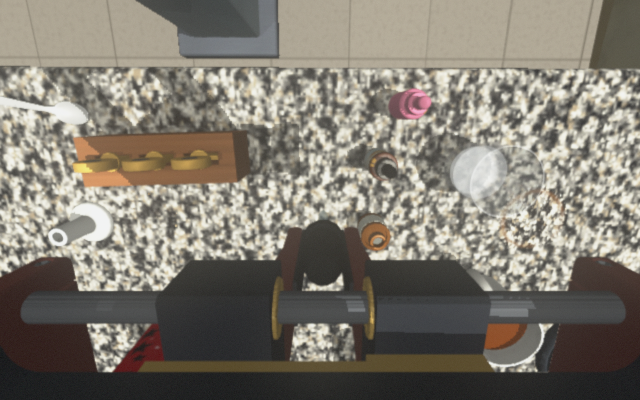

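The picture shows the vial mouth at (375,237), beside the held dropper at (322,250). I'll align above it and insert.

```bash
python3 -m creep '[0.0775,0.066,0,0,0.0775,0.066,0,0,0.0775,0.066,-0.04,0,0.0775,0.066,-0.07,0,0.0775,0.066,-0.1,0,0.0775,0.066,-0.1,0,0.0775,0.066,-0.1,0,0.0775,0.066,-0.1,0,0.0775,0.066,-0.1,0]';  python3 - <<'E'
from h import *
o=get_obs(); print(o["ee_pos"])
im,d,X=cloud("scene"); u,v=[int(q) for q in proj("scene",[530,411,80])]
a=cv2.cvtColor(im[v-45:v+45,u-55:u+55],cv2.COLOR_RGB2BGR); cv2.imwrite("pics/s3c.png",cv2.resize(a,None,fx=6,fy=6,interpolation=cv2.INTER_CUBIC))
E
```

```text
t: 8.82
ee_pos: [530.7, 411.0, 151.3]
orientation: [-0.005, 3.138, 0.004]
ft_force: [0.4, 0.1, -0.5]
width: 20.3
grasp_force: 30.0
[530.69939141 411.02204737 151.28411432]
```

View pics/s3c.png

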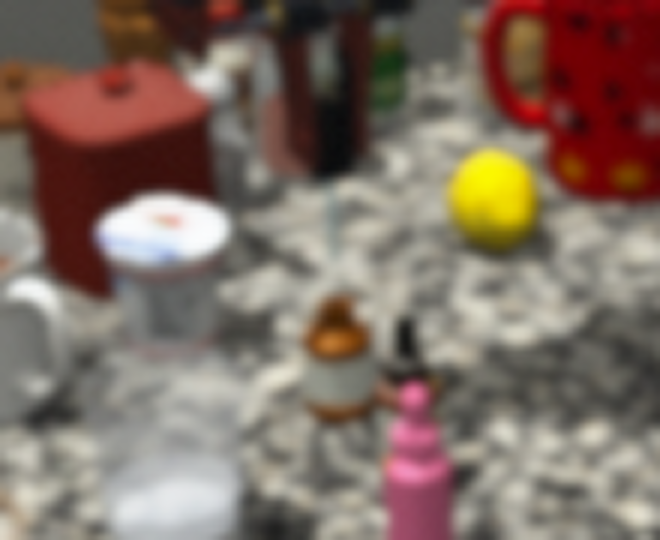

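The stem (333,225) hangs above the mouth (337,303), so I'll descend with force checks.

```bash
python3 -m creep '[0,0,0,0,0,0,-0.01,0,0,0,-0.02,0,0,0,-0.03,0,0,0,-0.035,0,0,0,-0.035,0]'; python3 -m creep '[0,0,-0.008,0,0,0,-0.016,0,0,0,-0.016,0]'
```

```text
t: 9.37
ee_pos: [528.5, 409.2, 111.3]
orientation: [0.005, -3.139, 0.003]
ft_force: [0.1, 0.1, -0.3]
width: 20.1
grasp_force: 30.0
t: 9.62
ee_pos: [528.7, 409.4, 95.7]
orientation: [0.005, -3.14, 0.002]
ft_force: [-0.9, 0.7, -0.7]
width: 20.6
grasp_force: 30.0
```

```bash
python3 -m creep '[0,0,-0.006,0,0,0,-0.012,0,0,0,-0.015,0,0,0,-0.018,0,0,0,-0.018,0,0,0,-0.018,0]'; python3 -m creep '[0,0,-0.002,0,0,0,-0.004,0,0,0,-0.004,0]'
```

```text
t: 10.12
ee_pos: [529.5, 410.0, 79.5]
orientation: [0.005, -3.141, 0.0]
ft_force: [0.1, -0.1, -0.0]
width: 20.4
grasp_force: 30.0
t: 10.37
ee_pos: [529.4, 409.9, 75.4]
orientation: [0.005, -3.141, 0.0]
ft_force: [0.2, 0.5, -0.9]
width: 20.5
grasp_force: 30.0
```

```bash
python3 -m creep '[0,0,-0.001,0,0,0,-0.002,0,0,0,-0.002,0]'; python3 -m creep '[0,0,-0.001,0,0,0,-0.001,0]';python3 -m creep '[0,0,-0.001,0,0,0,-0.001,0]'
```

```text
t: 10.62
ee_pos: [529.6, 410.0, 73.6]
orientation: [-0.005, 3.141, 0.0]
ft_force: [0.8, 0.2, 0.8]
width: 20.3
grasp_force: 30.0
t: 10.78
ee_pos: [529.8, 410.2, 73.5]
orientation: [-0.005, 3.141, 0.001]
ft_force: [-1.4, -0.9, 4.8]
width: 20.0
grasp_force: 30.0
t: 10.95
ee_pos: [530.2, 410.4, 73.4]
orientation: [-0.005, 3.14, 0.001]
ft_force: [-2.1, -2.6, 11.1]
width: 20.3
grasp_force: 30.0
```

The dropper is seated: contact came at 73.5 mm, as predicted. I'll release it and look at the keyhole.

```bash
python3 -m creep '[0,0,0.001,0,0,0,0.001,0,0,0,0.001,0,0,0,0.001,0,0,0,0.001,0]' 0.6; python3 -m creep '[0,0,0.03,0,0,0,0.07,0,0,0,0.11,0,-0.02,-0.04,0.15,0,-0.04,-0.08,0.15,0,-0.04,-0.12,0.15,0,-0.04,-0.16,0.15,0,-0.04,-0.2,0.15,0,-0.04,-0.24,0.15,0,-0.04,-0.24,0.15,0]'; python3 - <<'E'
from h import *
X=np.load("w2.npz")["X"]; print("keyhole guess",np.nanmedian(X[205:222,85:125].reshape(-1,3),axis=0))
im,d,X=cloud("top"); print("vial",fit(X,531,411,40,8,120))
print(get_obs()["ee_pos"])
E
```

```text
t: 11.37
ee_pos: [529.4, 409.9, 72.3]
orientation: [0.005, -3.141, 0.0]
ft_force: [-0.3, 0.1, -0.2]
width: 49.6
grasp_force: 0.0
t: 12.2
ee_pos: [488.5, 165.5, 222.6]
orientation: [0.001, -3.141, 0.003]
ft_force: [0.4, 0.9, -0.2]
width: 52.4
grasp_force: 0.0
keyhole guess [ 497.23728398 -210.84270692  122.39138312]
vial (161, (522.4, 411.5), 27.2, [530.8, 410.3], [35.4, 32.7], np.float64(109.6))
[488.97486067 166.17300066 222.68639993]
```

```bash
python3 -m creep '[0,-0.37,0,0.151,0,-0.37,0,0.151,0,-0.37,0,0.151,0,-0.37,0,0.151,0,-0.37,0,0.151,0,-0.37,0,0.151,0,-0.37,0,0.151,0,-0.37,0,0.151,0,-0.37,0,0.151,0,-0.37,0,0.151]' 1; python3 -m creep '[0,0,0,0,0,0,0,0,0,0,0,0,0,0,0,0]'; python3 - <<'E'
from h import *
o=get_obs();print(o["ee_pos"],o["orientation"],o["t"])
im,d,X=cloud("wrist"); save(im,"pics/w4.png"); np.savez("w4.npz",X=X,im=im,ee=o["ee_pos"],ori=o["orientation"],d=d)
z=X[...,2]; print("face z",np.nanmedian(X[190:210,330:400,2]))
E
```

```text
t: 13.08
ee_pos: [490.9, -205.3, 222.9]
orientation: [-0.235, 3.131, -0.004]
ft_force: [0.2, 0.1, 0.1]
width: 88.1
grasp_force: 0.0
t: 13.42
ee_pos: [489.8, -198.4, 222.6]
orientation: [0.245, -3.132, -0.001]
ft_force: [0.5, 0.8, 0.2]
width: 87.9
grasp_force: 0.0
[ 489.83329482 -198.43525075  222.55839524] [ 2.45321092e-01 -3.13179147e+00 -5.13260664e-04] 13.4167
face z 2.791558252237223
```

View pics/w4.png

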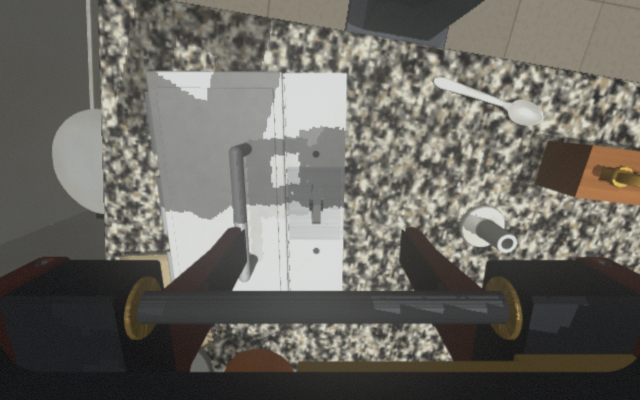

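The lock case shows the keyhole at (316,205), with screws at (316,154) and (316,251) in line with the slot. I'll refine it numerically.

```bash
python3 - <<'E'
from h import *
f=np.load("w4.npz"); im=f["im"]; X=f["X"]; o={"ee_pos":f["ee"],"orientation":f["ori"]}
g=cv2.cvtColor(im,cv2.COLOR_RGB2GRAY)
c=cv2.cvtColor(im[140:265,290:350],cv2.COLOR_RGB2BGR); cv2.imwrite("pics/w4c.png",cv2.resize(c,None,fx=4.5,fy=4.5,interpolation=cv2.INTER_CUBIC))
fz=np.nanmedian(X[160:180,325:340,2]); print("face z",fz)
print(g[185:225,306:327])
m=(X[...,2]>115)&(X[...,2]<130)&(X[...,1]<-100)&(X[...,1]>-360)
r=cv2.minAreaRect(X[m][:,:2].astype(np.float32)); print(r)
pts=[]
for (v0,v1,u0,u1) in [(148,160,309,323),(245,257,309,323)]:
    s=g[v0:v1,u0:u1].astype(float); w=np.clip(np.median(s)-12-s,0,None); vv,uu=np.mgrid[v0:v1,u0:u1]
    p=((uu*w).sum()/w.sum(),(vv*w).sum()/w.sum()); pts.append(ray("wrist",p,fz,o)); print(p,pts[-1])
dv=pts[1]-pts[0]; print("mid",(pts[0]+pts[1])/2,np.degrees(np.arctan2(dv[1],dv[0])))
E
```

```text
face z 122.61455916083885
[[113 114 113 114 111 101  95 108 113 114 113 113 113 112 112 113 112 112
  111 112 111]
 [112 113 112 112 112 107  97 107 113 115 114 113 113 114 113 114 111 112
  111 111 110]
 [115 113 114 114 115 104  99 109 113 114 115 114 114 113 115 114 113 110
  112 113 113]
 [115 115 113 114 116 101  99 109 114 116 116 114 116 118 117 115 113 114
  115 113 112]
 [115 114 115 113 113 102 104 111 115 114 113 114 116 121 123 115 115 113
  113 112 114]
 [116 114 114 115 111 100 106 113 113 115 113 114 115 118 119 117 113 115
  115 112 114]
 [115 115 115 115 112 103 110 114 113 114 113 114 114 115 113 113 114 112
  114 112 115]
 [113 113 115 113 114 106 112 115 116 115 114 115 116 116 115 114 115 114
  111 112 116]
 [114 115 115 116 114 110 113 116 116 114 114 116 116 115 116 114 116 114
  113 114 112]
 [117 117 114 116 115 111 113 113 114 115 113 115 114 116 115 115 115 115
  116 114 115]
 [118 116 117 117 115 111 112 113 114 115 112 113 114 113 114 116 115 115
  114 115 116]
 [115 115 114 115 115 107 111 115 114 115 115 113 114 115 115 114 114 114
  116 113 113]
 [115 
[... 2171 characters left out ...]
 124 124 124 128 157 192 202 203
  203 204 205]
 [200 200 203 201 201 179 134 112 111 111 110 110 111 114 148 188 201 200
  203 200 203]
 [202 201 202 201 201 185 151 135 133 133 135 133 134 137 164 193 200 201
  203 201 196]
 [202 203 202 202 203 199 187 181 181 181 183 182 182 184 195 200 202 202
  203 202 194]]
((492.69305419921875, -263.2283935546875), (198.4412841796875, 164.81190490722656), 8.679876327514648)
(np.float64(315.53090128755366), np.float64(153.7497854077253)) [ 450.71468835 -211.46424345  122.61455916]
(np.float64(315.8158914728682), np.float64(250.40116279069767)) [ 539.66459498 -197.7955228   122.61455916]
mid [ 495.18964166 -204.62988312  122.61455916] 8.736169392509602
```

View pics/w4c.png

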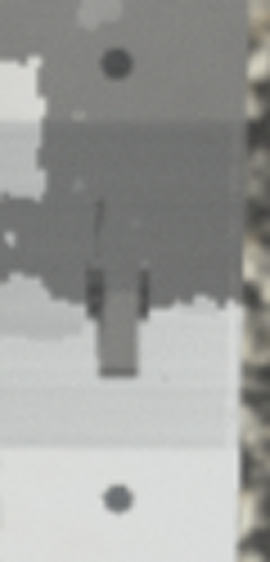

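```bash
python3 -m creep '[0,0,0,0,0,0,0,0,0,0,0,0]'; python3 - <<'E'
from h import *
for k in range(2):
    o=get_obs();im,d,X=cloud("wrist"); np.savez("w5.npz",X=X,im=im,ee=o["ee_pos"],ori=o["orientation"],d=d)
    print(o["ee_pos"],o["orientation"],get_obs()["ee_pos"])
    g=cv2.cvtColor(im,cv2.COLOR_RGB2GRAY)
    fz=np.nanmedian(X[160:180,325:340,2]); pts=[]
    for (v0,v1,u0,u1) in [(148,160,309,323),(245,257,309,323)]:
        s=g[v0:v1,u0:u1].astype(float); w=np.clip(np.median(s)-12-s,0,None); vv,uu=np.mgrid[v0:v1,u0:u1]
        p=((uu*w).sum()/w.sum(),(vv*w).sum()/w.sum()); pts.append(ray("wrist",p,fz,o)); print(p,pts[-1])
# top: screws not resolvable; keyhole & front edge from top image
im,d,X=cloud("top"); g=cv2.cvtColor(im,cv2.COLOR_RGB2GRAY)
m=(X[...,2]>121)&(X[...,2]<127)&(X[...,1]<-100)&(X[...,1]>-360)&(X[...,0]>400)&(X[...,0]<600)
r=cv2.minAreaRect(X[m][:,:2].astype(np.float32)); print(r)
for nm in ("keyhole","lid_handle","dropper_stand"):
    for q in boxes_of("top",nm)[:2]: print(nm,q, ray("top",q["centre"],120))
print(proj("top",[496.8,-204.4,120]),proj("top",[498,-210,120]))
E
```

```text
t: 13.72
ee_pos: [489.7, -199.5, 222.7]
orientation: [-0.243, 3.132, -0.0]
ft_force: [-0.0, 0.3, -0.1]
width: 87.4
grasp_force: 0.0
[ 489.67011938 -199.519371    222.72673224] [-2.43248034e-01  3.13203084e+00 -9.19378224e-05] [ 489.64225383 -199.67563719  222.72746888]
(np.float64(316.82416666666666), np.float64(154.07083333333333)) [ 450.69117391 -211.39577419  122.62397929]
(np.float64(316.975495915986), np.float64(250.62777129521587)) [ 539.68145201 -197.86879446  122.62397929]
[ 489.64225383 -199.67563719  222.72746888] [-2.42813201e-01  3.13202986e+00 -8.82742883e-05] [ 489.61661089 -199.80886425  222.71416307]
(np.float64(316.97824267782426), np.float64(154.181589958159)) [ 450.74484628 -211.39600975  122.55811326]
(np.float64(317.2556301856973), np.float64(250.7376531015409)) [ 539.75875894 -197.75937878  122.55811326]
((513.9765014648438, -253.34664916992188), (201.93890380859375, 164.4134521484375), 11.7528076171875)
keyhole {'centre': [444.5, 174.6], 'score': 0.73} [ 537.92511108 -206.11318698  120.        ]
lid_handle {'centre': [461.7, 161.7], 'score': 0.6} [ 576.01148361 -254.75268966  120.        ]
dropper_stand {'centre': [443.0, 171.2], 'score': 0.65} [ 547.56969583 -201.78878248  120.        ]
dropper_stand {'centre': [363.6, 181.2], 'score': 0.51} [513.8353171   23.66649099 120.        ]
[443.79872951 188.97653059] [445.77831353 188.60069205]
```

The keyhole measures about (496.9, -204.4) with box yaw 8.7°. I'll fetch the nearest key, the one at y≈105.7.

```bash
python3 -m creep '[-0.059,0.3055,0,-1.697,-0.059,0.3055,0,-1.697,-0.059,0.3055,0,-1.697,-0.059,0.3055,0,-1.697,-0.059,0.3055,0,-1.697,-0.059,0.3055,0,-1.697,-0.059,0.3055,0,-1.697,-0.059,0.3055,0,-1.697,-0.059,0.3055,0,-1.697,-0.059,0.3055,0,-1.697]'; python3 -m creep '[0,0,0,-0.447,0,0,0,-0.447,0,0,0,-0.447,0,0,0,-0.447,0,0,0,-0.447]'; python3 - <<'E'
from h import *
o=get_obs();R=Rn.from_rotvec(o["orientation"]).as_matrix();print(o["ee_pos"],np.degrees(np.arctan2(R[1,1],R[0,1])))
im,d,X=cloud("wrist"); save(im,"pics/w6.png")
for y0 in (206,156,106): print("key",fit(X,431,y0,24,75,120))
E
```

```text
t: 14.85
ee_pos: [429.8, 108.2, 222.8]
orientation: [-1.478, -2.772, -0.001]
ft_force: [0.1, 0.5, -0.4]
width: 87.7
grasp_force: 0.0
t: 15.27
ee_pos: [430.6, 105.5, 222.7]
orientation: [2.055, 2.376, 0.0]
ft_force: [-1.3, -0.2, -0.1]
width: 88.0
grasp_force: 0.0
[430.57667353 105.49501445 222.69071682] 8.274800043054418
key (560, (427.1, 206.8), 19.6, [426.9, 206.3], [10.1, 36.2], np.float64(115.0))
key (483, (428.4, 156.7), 19.6, [428.4, 157.1], [10.1, 36.2], np.float64(114.8))
key (432, (430.2, 107.6), 19.0, [429.9, 108.4], [10.0, 34.4], np.float64(115.0))
```

```bash
python3 -m creep '[0,0.001,-0.02,-0.117,0,0.001,-0.055,-0.117,0,0.001,-0.09,-0.117,0,0.001,-0.12,-0.117,0,0.001,-0.14,-0.117,0,0.001,-0.1457,-0.117,0,0.001,-0.1457,-0.117,0,0.001,-0.1457,-0.117]'; python3 -m creep '[0,0,0,0,0,0,0,0,0,0,0,0,0,0,0,0,0,0,0,0,0,0,0,0,0,0,0,0,0,0,0,0,0,0,0,0,0,0,0,0]' 0;  python3 -m creep '[0,0,0,0,0,0,0,0,0,0,0,0]'
```

```text
t: 15.98
ee_pos: [431.0, 106.5, 77.4]
orientation: [2.187, 2.256, 0.0]
ft_force: [1.1, 0.4, 0.4]
width: 87.9
grasp_force: 0.0
t: 16.82
ee_pos: [430.5, 106.5, 76.9]
orientation: [-2.188, -2.254, 0.0]
ft_force: [-1.6, -0.1, -0.2]
width: 24.9
grasp_force: 0.0
t: 17.07
ee_pos: [430.5, 106.5, 76.9]
orientation: [-2.188, -2.254, 0.0]
ft_force: [0.9, -0.0, -0.5]
width: 9.9
grasp_force: 30.0
```

```bash
python3 -m creep '[0,0,0.02,0,0,0,0.05,0,0,0,0.09,0,0,0,0.125,0,0,0,0.15,0,0.01,-0.04,0.15,0.12,0.02,-0.08,0.15,0.24,0.03,-0.12,0.15,0.36,0.04,-0.16,0.15,0.48,0.05,-0.2,0.15,0.6]'; python3 -m creep '[0.0163,-0.111,0,1.093,0.0163,-0.111,0,1.093,0.0163,-0.111,0,1.093,0.0163,-0.111,0,1.093,0.0163,-0.111,0,1.093,0.0163,-0.111,0,1.093,0.0163,-0.111,0,1.093,0.0163,-0.111,0,1.093,0.0163,-0.111,0,1.093,0.0163,-0.111,0,1.093]';  python3 - <<'E'
from h import *
o=get_obs();R=Rn.from_rotvec(o["orientation"]).as_matrix();print(o["ee_pos"],np.degrees(np.arctan2(R[1,1],R[0,1])))
E
```

```text
t: 17.9
ee_pos: [474.2, -68.8, 227.1]
orientation: [1.506, 2.757, 0.0]
ft_force: [1.2, -0.5, -1.7]
width: 9.8
grasp_force: 30.0
t: 18.73
ee_pos: [490.4, -178.2, 226.7]
orientation: [0.143, -3.138, -0.0]
ft_force: [-0.8, -0.4, -0.5]
width: 10.2
grasp_force: 30.0
[ 490.35078618 -178.23878143  226.69967897] 95.23537207342257
```

```bash
python3 -m creep '[0.0065,-0.0262,0,0.06,0.0065,-0.0262,0,0.06,0.0065,-0.0262,-0.01,0.06,0.0065,-0.0262,-0.02,0.06,0.0065,-0.0262,-0.03,0.06,0.0065,-0.0262,-0.03,0.06,0.0065,-0.0262,-0.03,0.06,0.0065,-0.0262,-0.03,0.06]'; python3 -m creep '[0,0,0,0,0,0,0,0,0,0,0,0]'; python3 - <<'E'
from h import *
o=get_obs();R=Rn.from_rotvec(o["orientation"]).as_matrix();print(o["ee_pos"],np.degrees(np.arctan2(R[1,1],R[0,1])))
im,d,X=cloud("scene"); u,v=[int(q) for q in proj("scene",[497,-204,130])]
a=cv2.cvtColor(im[v-35:v+35,u-40:u+40],cv2.COLOR_RGB2BGR); cv2.imwrite("pics/s5c.png",cv2.resize(a,None,fx=8,fy=8,interpolation=cv2.INTER_CUBIC))
E
```

```text
t: 19.4
ee_pos: [497.0, -204.1, 196.7]
orientation: [0.231, -3.133, -0.0]
ft_force: [0.2, 0.1, -1.1]
width: 10.1
grasp_force: 30.0
t: 19.65
ee_pos: [497.4, -204.5, 197.4]
orientation: [-0.231, 3.132, -0.001]
ft_force: [-1.3, 0.3, -0.5]
width: 10.0
grasp_force: 30.0
[ 497.35775732 -204.49648306  197.36060587] 98.42724934532801
```

View pics/s5c.png

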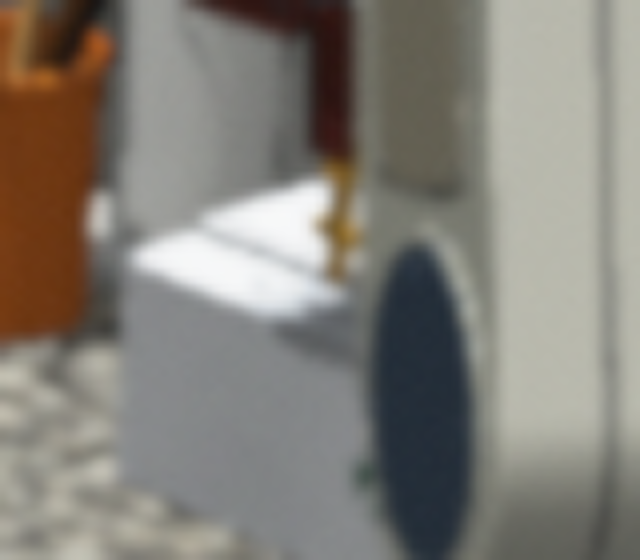

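The key hangs upright over the lock case, with its bits at (340,230). I'll lower it while checking forces.

```bash
python3 -m creep '[0,0,-0.004,0.005,0,0,-0.008,0.005,0,0,-0.012,0.005,0,0,-0.015,0.005,0,0,-0.015,0.005]'; python3 -m creep '[0,0,-0.002,0,0,0,-0.004,0,0,0,-0.004,0,0,0,-0.004,0]'; python3 -m creep '[0,0,-0.002,0,0,0,-0.004,0,0,0,-0.004,0,0,0,-0.004,0]'
```

```text
t: 20.12
ee_pos: [496.6, -204.2, 181.0]
orientation: [0.239, -3.131, -0.001]
ft_force: [-0.5, 0.1, -1.0]
width: 10.1
grasp_force: 30.0
t: 20.45
ee_pos: [497.1, -204.4, 177.9]
orientation: [0.239, -3.132, -0.0]
ft_force: [0.8, 0.4, -0.4]
width: 9.8
grasp_force: 30.0
t: 20.78
ee_pos: [497.0, -204.4, 173.8]
orientation: [0.239, -3.132, -0.0]
ft_force: [0.4, 0.2, -0.3]
width: 9.7
grasp_force: 30.0
```

```bash
for i in 1; do python3 -m creep '[0,0,-0.004,0,0,0,-0.008,0,0,0,-0.012,0,0,0,-0.012,0]'; done; python3 -m creep '[0,0,-0.004,0,0,0,-0.008,0,0,0,-0.012,0,0,0,-0.012,0]'; python3 -m creep '[0,0,-0.004,0,0,0,-0.008,0,0,0,-0.012,0,0,0,-0.012,0]'
```

```text
t: 21.12
ee_pos: [496.6, -204.3, 160.9]
orientation: [0.239, -3.131, -0.001]
ft_force: [-1.0, -0.5, -1.1]
width: 10.0
grasp_force: 30.0
t: 21.45
ee_pos: [496.7, -204.3, 149.0]
orientation: [0.239, -3.131, -0.001]
ft_force: [0.9, -0.1, -2.0]
width: 9.9
grasp_force: 30.0
t: 21.78
ee_pos: [496.7, -204.4, 137.1]
orientation: [0.239, -3.131, -0.001]
ft_force: [0.2, -0.8, -1.2]
width: 9.9
grasp_force: 30.0
```

```bash
python3 -m creep '[0,0,-0.003,0,0,0,-0.005,0,0,0,-0.006,0,0,0,-0.006,0]'; python3 -m creep '[0,0,-0.001,0,0,0,-0.001,0]'; python3 -m creep '[0,0,0,-0.05,0,0,0,-0.1,0,0,0,-0.15,0,0,0,-0.2,0,0,0,-0.2,0,0,0,-0.2]'; python3 - <<'E'
from h import *
o=get_obs();R=Rn.from_rotvec(o["orientation"]).as_matrix();print(o["ee_pos"],np.degrees(np.arctan2(R[1,1],R[0,1])),o["moment"])
E
```

```text
t: 22.12
ee_pos: [497.0, -204.5, 131.7]
orientation: [0.239, -3.132, -0.0]
ft_force: [0.5, 1.3, -0.9]
width: 10.1
grasp_force: 30.0
t: 22.28
ee_pos: [497.2, -204.5, 130.9]
orientation: [-0.239, 3.132, 0.0]
ft_force: [0.4, 0.5, -1.3]
width: 9.6
grasp_force: 30.0
t: 22.78
ee_pos: [497.1, -204.1, 131.0]
orientation: [-0.071, -3.141, -0.001]
ft_force: [0.9, 4.0, 1.2]
width: 10.5
grasp_force: 30.8
[ 497.11309673 -204.06319358  130.9933198 ] 87.39640750805992 [ 0.87351177 -0.0327305   0.60979623]
```

```bash
python3 -m creep '[0,0,0,0.1,0,0,0,0.2,0,0,-0.001,0.2,0,0,-0.002,0.2,0,0,-0.002,0.2]'; python3 -m creep '[0,0,0,-0.05,0,0,0,-0.1,0,0,0,-0.14,0,0,0,-0.14,0,0,0,-0.14]'; python3 - <<'E'
from h import *
o=get_obs();R=Rn.from_rotvec(o["orientation"]).as_matrix();print(o["ee_pos"],np.degrees(np.arctan2(R[1,1],R[0,1])),o["moment"])
E
```

```text
t: 23.2
ee_pos: [497.3, -204.6, 130.8]
orientation: [-0.238, 3.132, -0.0]
ft_force: [-5.9, 4.7, 19.3]
width: 9.6
grasp_force: 30.0
t: 23.62
ee_pos: [497.7, -204.1, 130.8]
orientation: [-0.018, 3.14, 0.001]
ft_force: [-2.9, 7.2, 17.1]
width: 10.0
grasp_force: 30.0
[ 497.70818564 -204.13209151  130.77940777] 90.66628987640053 [1.58927766 0.69160732 0.35321748]
```

Moment builds from about 0.1 rad with the collar fully seated, so this is the wrong key. I'll return it to its slot.

```bash
python3 -m creep '[0,0,0.002,0.07,0,0,0.002,0.14,0,0,0.002,0.14,0,0,0.03,0.14,0,0,0.06,0.14,0,0,0.09,0.14,0,0,0.097,0.14,0,0,0.097,0.14]'; python3 -m creep '[-0.01,0.04,0,-0.12,-0.02,0.08,0,-0.24,-0.03,0.12,0,-0.36,-0.04,0.16,0,-0.48,-0.05,0.2,0,-0.6,-0.0567,0.24,0,-0.72,-0.0667,0.28,0,-0.84,-0.0667,0.3109,0,-0.96,-0.0667,0.3109,0,-1.08,-0.0667,0.3109,0,-1.2]'; python3 -m creep '[0,0,0,-0.49,0,0,0,-0.49,0,0,0,-0.49,0,0,0,-0.49,0,0,0,-0.49,0,0,0,-0.49,0,0,0,-0.49]';  python3 - <<'E'
from h import *
o=get_obs();R=Rn.from_rotvec(o["orientation"]).as_matrix();print(o["ee_pos"],np.degrees(np.arctan2(R[1,1],R[0,1])),o["moment"])
E
```

```text
t: 24.28
ee_pos: [498.6, -205.5, 228.3]
orientation: [-0.235, 3.128, -0.004]
ft_force: [0.5, -0.0, -0.3]
width: 9.8
grasp_force: 30.0
t: 25.12
ee_pos: [429.0, 109.2, 224.3]
orientation: [-1.487, -2.765, 0.001]
ft_force: [-0.1, 0.1, -0.3]
width: 10.2
grasp_force: 30.0
t: 25.7
ee_pos: [430.0, 106.2, 225.1]
orientation: [-2.106, -2.33, 0.002]
ft_force: [0.3, 0.3, -0.2]
width: 10.0
grasp_force: 30.0
[429.95686134 106.21073839 225.05270815] 5.791669565686473 [-0.08025405  0.10597482 -0.00312133]
```

```bash
python3 -m creep '[0.0005,0.0003,-0.03,-0.072,0.0005,0.0003,-0.06,-0.072,0.0005,0.0003,-0.08,-0.072,0.0005,0.0003,-0.08,-0.072,0.0005,0.0003,-0.08,-0.072,0.0005,0.0003,-0.08,-0.072]';  python3 - <<'E'
from h import *
o=get_obs();R=Rn.from_rotvec(o["orientation"]).as_matrix();print(o["ee_pos"],np.degrees(np.arctan2(R[1,1],R[0,1])))
E
python3 -m creep '[0,0,-0.008,0,0,0,-0.016,0,0,0,-0.02,0,0,0,-0.02,0]'; python3 -m creep '[0,0,-0.01,0,0,0,-0.02,0,0,0,-0.025,0,0,0,-0.025,0]'
```

```text
t: 26.2
ee_pos: [431.6, 106.8, 146.7]
orientation: [2.191, 2.251, 0.001]
ft_force: [-0.2, 0.4, -0.1]
width: 9.8
grasp_force: 30.0
[431.59965942 106.82894372 146.73533284] 1.5609016572565615
t: 26.53
ee_pos: [430.4, 106.6, 125.3]
orientation: [-2.191, -2.25, 0.001]
ft_force: [-0.7, -0.5, -0.3]
width: 9.9
grasp_force: 30.0
t: 26.87
ee_pos: [430.1, 106.6, 99.5]
orientation: [-2.191, -2.25, 0.003]
ft_force: [0.8, 0.5, -1.4]
width: 9.7
grasp_force: 30.0
```

```bash
python3 -m creep '[0,0,-0.01,0,0,0,-0.018,0,0,0,-0.022,0,0,0,-0.023,0,0,0,-0.023,0,0,0,-0.023,0]'; python3 -m creep '[0,0,0,0,0,0,0,0,0,0,0,0,0,0,0,0]' 0.8; python3 -m creep '[0,0,0.03,0,0,0,0.05,0,0,0,0.05,0,-0.0015,0.03,0.05,0,-0.0015,0.05,0.05,0,-0.0015,0.05,0.03,0,-0.0015,0.05,0.001,0,-0.0015,0.05,0.001,0,-0.0015,0.05,0.001,0]'; python3 -m creep '[0,0,0,0,0,0,0,0,0,0,0,0,0,0,0,0,0,0,0,0,0,0,0,0,0,0,0,0,0,0,0,0]' 0;  python3 -m creep '[0,0,0,0,0,0,0,0,0,0,0,0]'
```

```text
t: 27.37
ee_pos: [431.0, 106.7, 78.0]
orientation: [-2.192, -2.25, 0.0]
ft_force: [0.2, 0.4, 0.1]
width: 9.9
grasp_force: 30.0
t: 27.7
ee_pos: [431.1, 106.8, 78.2]
orientation: [2.192, 2.25, 0.001]
ft_force: [0.0, -0.4, -0.2]
width: 33.2
grasp_force: 0.0
t: 28.45
ee_pos: [427.9, 156.3, 77.8]
orientation: [-2.19, -2.249, 0.006]
ft_force: [0.4, -0.3, -0.4]
width: 70.3
grasp_force: 0.0
t: 29.12
ee_pos: [429.5, 156.7, 79.1]
orientation: [2.192, 2.25, 0.0]
ft_force: [-0.4, -0.1, 0.2]
width: 20.4
grasp_force: 0.0
t: 29.37
ee_pos: [429.4, 156.7, 78.9]
orientation: [-2.192, -2.25, 0.0]
ft_force: [0.3, -0.1, 1.4]
width: 9.8
grasp_force: 30.0
```

```bash
python3 -m creep '[0,0,0.03,0,0,0,0.06,0,0,0,0.1,0,0,0,0.14,0.05,0.01,-0.04,0.15,0.17,0.02,-0.08,0.15,0.29,0.03,-0.12,0.15,0.41,0.04,-0.16,0.15,0.53,0.05,-0.2,0.15,0.65,0.06,-0.24,0.15,0.77]'; python3 -m creep '[0.0076,-0.04,0,0.12,0.0076,-0.08,0,0.24,0.0076,-0.121,0,0.36,0.0076,-0.121,0,0.48,0.0076,-0.121,0,0.6,0.0076,-0.121,0,0.72,0.0076,-0.121,0,0.84,0.0076,-0.121,0,0.923,0.0076,-0.121,0,0.923,0.0076,-0.121,0,0.923]';python3 -m creep '[0,0,0,0,0,0,0,0]';  python3 - <<'E'
from h import *
o=get_obs();R=Rn.from_rotvec(o["orientation"]).as_matrix();print(o["ee_pos"],np.degrees(np.arctan2(R[1,1],R[0,1])))
im,d,X=cloud("top")
for y0 in (206,156,106): print("key",fit(X,431,y0,24,75,120))
E
```

```text
t: 30.2
ee_pos: [481.8, -53.4, 229.0]
orientation: [-1.288, -2.865, -0.0]
ft_force: [1.4, 0.4, 0.3]
width: 9.5
grasp_force: 30.0
t: 31.03
ee_pos: [489.3, -172.7, 228.7]
orientation: [0.11, -3.139, -0.0]
ft_force: [0.1, 0.3, -1.2]
width: 10.0
grasp_force: 30.0
t: 31.2
ee_pos: [489.5, -172.7, 228.9]
orientation: [0.111, -3.139, -0.0]
ft_force: [0.3, 1.1, -1.4]
width: 9.7
grasp_force: 30.0
[ 489.4893001  -172.66027316  228.88645666] 94.06668540987772
key (51, (429.6, 207.3), 17.9, [429.5, 207.2], [9.4, 34.3], np.float64(116.1))
key None
key (38, (433.3, 109.0), 17.6, [433.0, 109.0], [6.6, 34.7], np.float64(120.0))
```

```bash
python3 -m creep '[0.0075,-0.0318,0,0.081,0.0075,-0.0318,0,0.081,0.0075,-0.0318,-0.01,0.081,0.0075,-0.0318,-0.02,0.081,0.0075,-0.0318,-0.03,0.081,0.0075,-0.0318,-0.03,0.081,0.0075,-0.0318,-0.03,0.081,0.0075,-0.0318,-0.03,0.081,0.0075,-0.0318,-0.03,0.081]'; python3 -m creep '[0,0,0,0,0,0,0,0,0,0,0,0]'; python3 - <<'E'
from h import *
o=get_obs();R=Rn.from_rotvec(o["orientation"]).as_matrix();print(o["ee_pos"],np.degrees(np.arctan2(R[1,1],R[0,1])))
X0=np.load("top0.npz")["X"]; im,d,X=cloud("top")
for Y in (X0,X):
    for y0 in (208,108):
        m=(abs(Y[...,0]-432)<8)&(abs(Y[...,1]-y0)<24)&(Y[...,2]>75); print(y0,np.percentile(Y[m][:,2],[50,80,90,95,100]).round(1))
E
```

```text
t: 32.0
ee_pos: [497.3, -204.4, 199.2]
orientation: [-0.241, 3.132, -0.0]
ft_force: [-0.0, 0.1, -0.9]
width: 9.4
grasp_force: 30.0
t: 32.25
ee_pos: [497.2, -204.6, 199.3]
orientation: [-0.241, 3.132, -0.0]
ft_force: [0.7, 0.4, -0.9]
width: 10.1
grasp_force: 30.0
[ 497.20974058 -204.60926272  199.31785677] 98.80359940879742
208 [105.2 109.7 111.6 113.4 116.1]
108 [109.4 112.1 112.7 113.1 116.3]
208 [106.3 110.2 111.8 112.9 114.9]
108 [108.4 111.8 113.2 113.5 115.9]
```

Key 1 is seated in the block. I'll insert the second key.

```bash
python3 -m creep '[0,0,-0.004,0,0,0,-0.008,0,0,0,-0.012,0,0,0,-0.016,0,0,0,-0.016,0]'; python3 -m creep '[0,0,-0.003,0,0,0,-0.006,0,0,0,-0.009,0,0,0,-0.009,0]'; python3 -m creep '[0,0,-0.004,0,0,0,-0.008,0,0,0,-0.012,0,0,0,-0.012,0]'; python3 -m creep '[0,0,-0.004,0,0,0,-0.008,0,0,0,-0.012,0,0,0,-0.012,0]'
```

```text
t: 32.72
ee_pos: [496.4, -204.3, 181.8]
orientation: [0.241, -3.131, -0.001]
ft_force: [-1.0, 0.2, -0.3]
width: 10.1
grasp_force: 30.0
t: 33.05
ee_pos: [496.7, -204.4, 173.3]
orientation: [0.241, -3.131, -0.001]
ft_force: [-0.8, -0.2, -0.4]
width: 9.7
grasp_force: 30.0
t: 33.38
ee_pos: [496.6, -204.4, 161.0]
orientation: [0.241, -3.131, -0.001]
ft_force: [-0.2, -0.7, -1.0]
width: 9.8
grasp_force: 30.0
t: 33.72
ee_pos: [496.6, -204.5, 149.0]
orientation: [0.241, -3.131, -0.0]
ft_force: [-0.1, 0.0, -0.5]
width: 10.1
grasp_force: 30.0
```

```bash
python3 -m creep '[0,0,-0.004,0,0,0,-0.008,0,0,0,-0.012,0,0,0,-0.015,0,0,0,-0.016,0,0,0,-0.016,0]'; python3 -m creep '[0,0,-0.001,0,0,0,-0.0015,0,0,0,-0.0015,0]'; python3 -m creep '[0,0,0,-0.05,0,0,0,-0.1,0,0,0,-0.15,0,0,0,-0.2,0,0,0,-0.2,0,0,0,-0.2]'; python3 - <<'E'
from h import *
o=get_obs();R=Rn.from_rotvec(o["orientation"]).as_matrix();print(o["ee_pos"],np.degrees(np.arctan2(R[1,1],R[0,1])),o["moment"])
E
```

```text
t: 34.22
ee_pos: [496.8, -204.5, 133.5]
orientation: [0.241, -3.132, -0.0]
ft_force: [0.4, 0.6, -1.7]
width: 10.1
grasp_force: 30.0
t: 34.47
ee_pos: [497.0, -204.6, 132.9]
orientation: [0.241, -3.132, 0.0]
ft_force: [-1.1, 1.7, 4.3]
width: 10.3
grasp_force: 30.0
t: 34.97
ee_pos: [497.4, -204.5, 132.9]
orientation: [0.071, 3.14, 0.0]
ft_force: [-0.6, 2.9, 5.3]
width: 10.0
grasp_force: 30.0
[ 497.40155519 -204.51412178  132.92604854] 87.42290754278106 [0.6946148  0.13611084 0.03558512]
```

Moment is only 0.04 Nm at 0.2 rad, so this is the working key. I'll turn it fully.

```bash
python3 -m creep '[0,0,0,-0.11,0,0,0,-0.22,0,0,0,-0.33,0,0,0,-0.44,0,0,0,-0.55,0,0,0,-0.66,0,0,0,-0.77,0,0,0,-0.88,0,0,0,-0.95,0,0,0,-0.95]';  python3 -m creep '[0,0,0,-0.06,0,0,0,-0.12,0,0,0,-0.18,0,0,0,-0.2,0,0,0,-0.2]'; python3 - <<'E'
from h import *
o=get_obs();R=Rn.from_rotvec(o["orientation"]).as_matrix();print(o["ee_pos"],np.degrees(np.arctan2(R[1,1],R[0,1])),o["moment"])
E
```

```text
t: 35.8
ee_pos: [497.0, -205.3, 132.9]
orientation: [1.503, 2.758, -0.002]
ft_force: [-2.1, -1.1, 5.3]
width: 9.8
grasp_force: 30.0
t: 36.22
ee_pos: [496.8, -205.4, 132.9]
orientation: [1.767, 2.597, -0.002]
ft_force: [-3.4, -1.6, 6.6]
width: 9.9
grasp_force: 30.0
[ 496.81687726 -205.38430847  132.94929251] 21.543957094285016 [-0.41249324  0.8202974   0.28290951]
```

Lock is at its stop: 1.35 rad of key turn, with 0.28 Nm building up. I'll release the key, lift, and locate the lid handle from the earlier cloud.

```bash
python3 -m creep '[0,0,0.001,0.02,0,0,0.001,0.02,0,0,0.001,0.02,0,0,0.001,0.02,0,0,0.001,0.02]' 0.6; python3 -m creep '[0,0,0.04,0,0,0,0.08,0,0,0,0.11,0,0,0,0.11,0,0,0,0.11,0]'; python3 - <<'E'
from h import *
o=get_obs();R=Rn.from_rotvec(o["orientation"]).as_matrix();print(o["ee_pos"],np.degrees(np.arctan2(R[1,1],R[0,1])))
for f in ("w5.npz","w4.npz"):
    X=np.load(f)["X"]; m=(X[...,2]>147)&(X[...,2]<163)&(X[...,1]<-215)&(X[...,1]>-300)&(X[...,0]>430)&(X[...,0]<570)
    p=X[m]; print(cv2.minAreaRect(p[:,:2].astype(np.float32)),p[:,2].max())
yaw=np.radians(8.7); xb=np.array([np.sin(yaw),-np.cos(yaw)]); yb=np.array([np.cos(yaw),np.sin(yaw)]); k=np.array([496.85,-204.4])
print("handle est",k+58*xb, "origin",k+70*xb)
print(*[(p-k)@np.c_[xb,yb] for p in [np.array(cv2.minAreaRect(p[:,:2].astype(np.float32))[0])]])
E
```

```text
t: 36.63
ee_pos: [497.1, -204.6, 133.3]
orientation: [-1.743, -2.614, 0.0]
ft_force: [-0.2, -0.6, 0.6]
width: 39.6
grasp_force: 0.0
t: 37.05
ee_pos: [498.1, -205.0, 245.2]
orientation: [1.741, 2.61, 0.001]
ft_force: [-0.8, -0.8, -0.2]
width: 52.7
grasp_force: 0.0
[ 498.06324191 -204.96408032  245.16282288] 22.61204888339326
((503.7962646484375, -261.8505859375), (109.24160766601562, 10.248790740966797), 8.893511772155762) 162.99920256133552
((503.140869140625, -261.8712463378906), (108.03460693359375, 10.234156608581543), 8.906956672668457) 162.9978881215907
handle est [ 505.62312757 -261.73264543] origin [ 507.43825742 -273.59457208]
[57.7615377  -2.47466217]
```

```bash
python3 -m creep '[0.002,-0.02,0,0.12,0.004,-0.04,0,0.24,0.0066,-0.0568,0,0.36,0.0066,-0.0568,0,0.48,0.0066,-0.0568,0,0.6,0.0066,-0.0568,0,0.72,0.0066,-0.0568,0,0.84,0.0066,-0.0568,0,0.96,0.0066,-0.0568,0,1.08,0.0066,-0.0568,0,1.2]' 0.4; python3 -m creep '[0,0,-0.01,0.128,0,0,-0.03,0.128,0,0,-0.04,0.128,0,0,-0.04,0.128,0,0,-0.04,0.128]'; python3 - <<'E'
from h import *
o=get_obs();R=Rn.from_rotvec(o["orientation"]).as_matrix();print(o["ee_pos"],np.degrees(np.arctan2(R[1,1],R[0,1])),o["width"])
E
```

```text
t: 37.88
ee_pos: [502.6, -260.8, 241.2]
orientation: [0.047, -3.138, -0.003]
ft_force: [0.6, -0.6, 0.3]
width: 35.5
grasp_force: 0.0
t: 38.3
ee_pos: [502.8, -260.9, 202.0]
orientation: [0.237, -3.13, -0.003]
ft_force: [-0.2, 0.1, 0.1]
width: 35.1
grasp_force: 0.0
[ 502.78752459 -260.86443465  201.98659592] 98.65258522047091 35.085181308635164
```

```bash
python3 -m creep '[0.001,-0.0008,-0.03,0,0.001,-0.0008,-0.05,0,0.001,-0.0008,-0.062,0,0.001,-0.0008,-0.0695,0,0.001,-0.0008,-0.0695,0,0.001,-0.0008,-0.0695,0]'; python3 -m creep '[0,0,0,0,0,0,0,0,0,0,0,0,0,0,0,0,0,0,0,0,0,0,0,0]' 0; python3 -m creep '[0,0,0.002,0,0,0,0.004,0,0,0,0.004,0]'
```

```text
t: 38.8
ee_pos: [505.0, -262.3, 134.5]
orientation: [-0.238, 3.132, -0.0]
ft_force: [0.4, -0.1, 0.2]
width: 35.4
grasp_force: 0.0
t: 39.3
ee_pos: [504.7, -261.1, 134.6]
orientation: [-0.237, 3.132, 0.002]
ft_force: [-0.9, 5.7, 5.0]
width: 9.0
grasp_force: 30.0
t: 39.55
ee_pos: [504.9, -262.7, 137.9]
orientation: [-0.238, 3.132, -0.002]
ft_force: [2.8, -3.2, -5.6]
width: 9.2
grasp_force: 30.0
```

```bash
python3 -m creep '[0.0012,-0.0077,0.0085,0,0.0027,-0.0174,0.0194,0,0.0044,-0.0288,0.0284,0,0.0063,-0.0415,0.0353,0,0.0063,-0.0415,0.0353,0,0.0063,-0.0415,0.0353,0]'
```

```text
t: 40.05
ee_pos: [511.1, -303.3, 176.3]
orientation: [-0.237, 3.132, 0.001]
ft_force: [-6.8, 7.7, 21.1]
width: 9.1
grasp_force: 30.0
```

```bash
python3 -m creep '[0,0,0.002,0,0,0,0.004,0,0,0,0.004,0,0,0,0.004,0]'
```

```text
t: 40.38
ee_pos: [511.0, -303.3, 176.7]
orientation: [0.238, -3.132, -0.001]
ft_force: [3.6, 1.1, -6.6]
width: 9.2
grasp_force: 30.0
```

```bash
python3 -m creep '[0.001,-0.007,0.0025,0,0.0021,-0.0137,0.0046,0,0.0032,-0.021,0.006,0,0.0043,-0.0282,0.0067,0,0.0055,-0.0354,0.0067,0,0.0065,-0.0426,0.0062,0,0.0065,-0.0426,0.0062,0,0.0065,-0.0426,0.0062,0]'
```

```text
t: 41.05
ee_pos: [517.7, -346.9, 184.5]
orientation: [-0.238, 3.132, -0.001]
ft_force: [-0.4, 0.3, 4.6]
width: 9.2
grasp_force: 30.0
```

```bash
python3 -m creep '[0.0011,-0.007,-0.001,0,0.0022,-0.0142,-0.002,0,0.0032,-0.021,-0.0045,0,0.0042,-0.0276,-0.0075,0,0.0052,-0.0339,-0.0115,0,0.0052,-0.0339,-0.0115,0,0.0052,-0.0339,-0.0115,0]'; python3 -m creep '[0,0,0,0,0,0,0,0,0,0,0,0,0,0,0,0]' 0.25; python3 -m creep '[0,0,0.03,0,0,0,0.06,0,0,0,0.09,0,0,0,0.09,0]'; python3 - <<'E'
from h import *
im,d,X=cloud("scene"); u,v=[int(q) for q in proj("scene",[507,-273,120])]
a=cv2.cvtColor(im[v-55:v+45,u-60:u+60],cv2.COLOR_RGB2BGR); cv2.imwrite("pics/s6c.png",cv2.resize(a,None,fx=5,fy=5,interpolation=cv2.INTER_CUBIC))
E
```

```text
t: 41.63
ee_pos: [522.5, -380.7, 171.6]
orientation: [0.238, -3.132, 0.001]
ft_force: [1.4, -1.7, -2.2]
width: 9.0
grasp_force: 30.0
t: 41.97
ee_pos: [522.7, -380.1, 172.1]
orientation: [-0.238, 3.132, -0.0]
ft_force: [0.1, 0.7, -0.4]
width: 21.9
grasp_force: 0.0
t: 42.3
ee_pos: [525.3, -382.1, 268.8]
orientation: [-0.238, 3.125, -0.011]
ft_force: [0.7, -0.1, 1.4]
width: 21.9
grasp_force: 0.0
```

View pics/s6c.png

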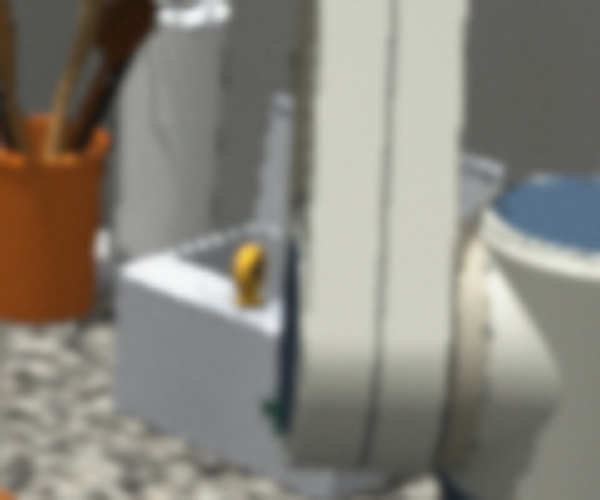

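The picture shows the lid standing open at (280,180) and the key in the lock at (248,272). Next is the dropper bottle.

```bash
python3 -m creep '[-0.07,0.79,-0.015,-0.151,-0.07,0.79,-0.015,-0.151,-0.07,0.79,-0.015,-0.151,-0.07,0.79,-0.015,-0.151,-0.07,0.79,-0.015,-0.151,-0.07,0.79,-0.015,-0.151,-0.07,0.79,-0.015,-0.151,-0.07,0.79,-0.015,-0.151,-0.07,0.79,-0.015,-0.151,-0.07,0.79,-0.015,-0.151]' 1; python3 -m creep '[-0.035,0.38,0,-0.05,-0.035,0.38,0,-0.05,-0.035,0.38,0,-0.05,-0.035,0.38,0,-0.05,-0.035,0.38,0,-0.05,-0.035,0.38,0,-0.05,-0.035,0.38,0,-0.05,-0.035,0.38,0,-0.05,-0.035,0.38,0,-0.05,-0.035,0.38,0,-0.05]'; python3 - <<'E'
from h import *
o=get_obs();R=Rn.from_rotvec(o["orientation"]).as_matrix();print(o["ee_pos"],np.degrees(np.arctan2(R[1,1],R[0,1])))
E
```

```text
t: 43.18
ee_pos: [484.6, 36.6, 253.2]
orientation: [0.001, -3.14, 0.0]
ft_force: [0.4, 0.2, 0.3]
width: 85.0
grasp_force: 0.0
t: 44.02
ee_pos: [449.5, 420.1, 253.0]
orientation: [-0.072, -3.14, -0.002]
ft_force: [0.2, -1.0, 0.6]
width: 87.8
grasp_force: 0.0
[449.47797772 420.11053071 252.96284958] 87.38648908989583
```

```bash
python3 -m creep '[0,-0.01,0,0.046,0,-0.01,0,0.046,0,-0.01,0,0.046,0,-0.01,0,0.046]'; python3 - <<'E'
from h import *
o=get_obs();R=Rn.from_rotvec(o["orientation"]).as_matrix();print(o["ee_pos"],np.degrees(np.arctan2(R[1,1],R[0,1])))
im,d,X=cloud("wrist"); save(im,"pics/w7.png")
print("vial body",fit(X,529,411,26,8,48)); print("collar",fit(X,529,411,26,60,75)); print("bulb",fit(X,529,411,26,80,115))
print("bb",fit(X,437,414,30,60,90),fit(X,437,414,30,90,115))
for n in ("wrist","top","scene"):
    if n!="wrist": cams.get_image(n)
    for k in ("plaster_tin_mid","pill_carton_mid","vial_mid"): print(n,k,[(round(q["score"],2),np.round(q["centre"])) for q in boxes_of(n,k)[:2]])
E
```

```text
t: 44.35
ee_pos: [450.9, 404.1, 253.7]
orientation: [-0.008, -3.141, 0.001]
ft_force: [-0.3, -0.2, 0.5]
width: 87.5
grasp_force: 0.0
[450.85473378 404.09571545 253.69951643] 89.69320185675416
vial body (262, (528.2, 411.3), 19.1, [518.3, 410.7], [17.2, 36.2], np.float64(47.8))
collar (106, (528.3, 409.3), 12.5, [524.5, 409.1], [15.9, 24.1], np.float64(75.0))
bulb (365, (528.2, 409.1), 10.2, [526.7, 409.2], [16.1, 19.0], np.float64(109.9))
bb (465, (436.8, 414.5), 16.3, [436.6, 414.7], [28.7, 29.3], np.float64(88.0)) (129, (436.9, 414.5), 6.6, [436.3, 414.7], [11.6, 11.6], np.float64(105.0))
wrist plaster_tin_mid []
wrist pill_carton_mid [(0.19, array([330., 245.]))]
wrist vial_mid [(0.76, array([333., 227.]))]
top plaster_tin_mid [(0.52, array([193., 213.]))]
top pill_carton_mid []
top vial_mid [(0.58, array([240., 175.]))]
scene plaster_tin_mid [(0.15, array([207., 252.]))]
scene pill_carton_mid []
scene vial_mid [(0.62, array([234., 236.])), (0.44, array([317., 229.]))]
```

The dropper is fully seated (bulb top about 107 mm) and no tin or carton is about. I'll grasp the vial high on its body.

```bash
python3 -m creep '[0.03,0.006,0,0,0.06,0.006,0,0,0.0785,0.006,-0.03,0,0.0785,0.006,-0.07,0,0.0785,0.006,-0.1,0,0.0785,0.006,-0.11,0,0.0785,0.006,-0.11,0,0.0785,0.006,-0.11,0,0.0785,0.006,-0.11,0]'
```

```text
t: 45.7
ee_pos: [530.4, 411.9, 146.4]
orientation: [0.005, 3.139, 0.003]
ft_force: [0.6, 1.0, -0.5]
width: 87.6
grasp_force: 0.0
```

```bash
python3 -m creep '[0,-0.001,-0.03,0,0,-0.001,-0.06,0,0,-0.001,-0.09,0,0,-0.001,-0.105,0,0,-0.001,-0.112,0,0,-0.001,-0.112,0,0,-0.001,-0.112,0]'; python3 -m creep '[0,0,0,0,0,0,0,0]'
```

```text
t: 46.28
ee_pos: [530.3, 410.6, 33.7]
orientation: [0.005, 3.14, 0.002]
ft_force: [0.8, -0.0, 0.5]
width: 87.8
grasp_force: 0.0
t: 46.45
ee_pos: [530.5, 410.6, 34.0]
orientation: [0.005, 3.139, 0.003]
ft_force: [0.4, 0.8, 0.2]
width: 87.4
grasp_force: 0.0
```

```bash
python3 -m creep '[0,0,-0.0025,0,0,0,-0.0025,0,0,0,-0.0025,0,0,0,-0.0025,0,0,0,-0.0025,0,0,0,-0.0025,0,0,0,-0.0025,0,0,0,-0.0025,0]' 0; python3 -m creep '[0,0,0,0,0,0,0,0,0,0,0.005,0,0,0,0.015,0,0,0,0.03,0,0,0,0.03,0]'
```

```text
t: 47.12
ee_pos: [529.6, 410.1, 29.7]
orientation: [0.005, 3.141, 0.001]
ft_force: [-0.2, 0.9, -0.8]
width: 38.1
grasp_force: 28.6
t: 47.62
ee_pos: [531.0, 411.0, 63.2]
orientation: [0.005, 3.138, 0.004]
ft_force: [0.4, 1.2, -0.3]
width: 37.8
grasp_force: 30.0
```

```bash
python3 -m creep '[0,0,0.03,0,0,0,0.07,0,-0.01,-0.03,0.11,-0.1,-0.02,-0.07,0.14,-0.2,-0.03,-0.11,0.14,-0.3,-0.03,-0.15,0.14,-0.4,-0.03,-0.19,0.14,-0.5,-0.03,-0.23,0.14,-0.6,-0.03,-0.27,0.14,-0.7,-0.03,-0.31,0.14,-0.8]'; python3 -m creep '[0,-0.04,0,-0.1,0,-0.08,0.01,-0.2,0,-0.12,0.02,-0.3,0,-0.16,0.03,-0.4,0,-0.2,0.04,-0.5,0.01,-0.24,0.05,-0.6,0.02,-0.28,0.05,-0.62,0.03,-0.3,0.05,-0.62,0.03,-0.3,0.05,-0.62,0.03,-0.3,0.05,-0.62]'; python3 - <<'E'
from h import *
o=get_obs();R=Rn.from_rotvec(o["orientation"]).as_matrix();print(o["ee_pos"],np.degrees(np.arctan2(R[1,1],R[0,1])))
im,d,X=cloud("top"); Y=X.reshape(-1,3)
yaw=np.radians(8.7); xb=np.array([np.sin(yaw),-np.cos(yaw)]); yb=np.array([np.cos(yaw),np.sin(yaw)]); O=np.array([507.4,-273.6])
b=(Y[:,:2]-O)@np.c_[xb,yb]; 
for x0,x1,y0,y1 in [(-20,40,-112,-106),(-20,40,106,112),(-80,-50,-100,-20)]:
    m=(b[:,0]>x0)&(b[:,0]<x1)&(b[:,1]>y0)&(b[:,1]<y1); print(m.sum(),np.nanpercentile(Y[m][:,2],[5,50,95]).round(1))
E
```

```text
t: 48.45
ee_pos: [499.1, 104.2, 200.6]
orientation: [1.234, 2.887, 0.001]
ft_force: [-0.1, -0.6, -1.1]
width: 37.7
grasp_force: 30.0
t: 49.28
ee_pos: [529.3, -195.1, 249.9]
orientation: [2.054, 2.376, 0.0]
ft_force: [-0.5, 0.8, -1.5]
width: 38.0
grasp_force: 30.0
[ 529.28561155 -195.07005303  249.8939932 ] 8.319967647892549
0 nan
0 nan
897 [119.8 616.8 654.7]
  return np.nanmean(a, axis, out=out, keepdims=keepdims)
```

```bash
python3 - <<'E'
from h import *
im,d,X=cloud("wrist"); save(im,"pics/w8.png"); Y=X.reshape(-1,3); Y=Y[~np.isnan(Y[:,0])]
yaw=np.radians(8.7); xb=np.array([np.sin(yaw),-np.cos(yaw)]); yb=np.array([np.cos(yaw),np.sin(yaw)]); O=np.array([507.4,-273.6])
b=(Y[:,:2]-O)@np.c_[xb,yb]; z=Y[:,2]
for n,s in [("wall -y",(b[:,0]>-35)&(b[:,0]<45)&(abs(b[:,1]+108)<4)),("wall +y",(b[:,0]>-35)&(b[:,0]<45)&(abs(b[:,1]-108)<4)),("case",(b[:,0]>-90)&(b[:,0]<-50)&(abs(abs(b[:,1])-70)<30)),("floor",(abs(b[:,0])<20)&(abs(b[:,1])<70)),("key",(abs(b[:,0]+70)<20)&(abs(b[:,1])<25)&(z>125))]:
    m=s&(z<200)
    if m.sum()>3: print(n,m.sum(),np.percentile(z[m],[5,50,95]).round(1), b[m].mean(0).round(1))
m=(z>140)&(z<215)&(abs(b[:,1])<100)&(b[:,0]>20)&(b[:,0]<110); print("lid",m.sum(),[ (h,np.median(b[m&(abs(z-h)<5),0]).round(1)) for h in (145,165,185,205)])
E
```

```text
wall -y 1483 [ 10.7  75.2 122.3] [  -0.9 -108. ]
wall +y 360 [ 32.7 107.7 123.2] [-11.7 104.7]
case 4591 [121.5 122.7 123.8] [-70.8  -1.7]
floor 356 [ 8.5  9.8 11. ] [  8.2 -49. ]
key 784 [127.2 160.7 167.6] [-72.4   0.5]
lid 2339 [(145, np.float64(66.1)), (165, np.float64(68.2)), (185, np.float64(69.8)), (205, np.float64(nan))]
  return _methods._mean(a, axis=axis, dtype=dtype,
  ret = ret.dtype.type(ret / rcount)
```

View pics/w8.png

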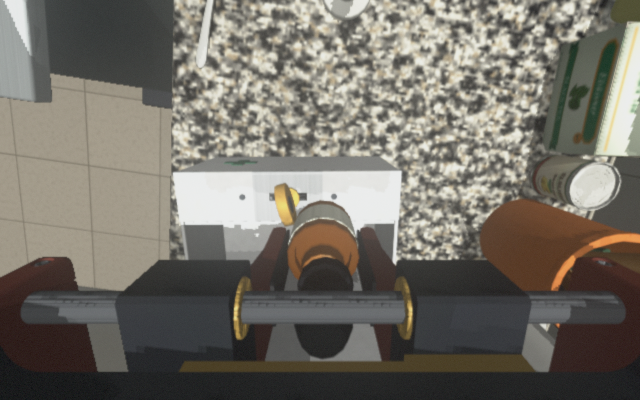

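The picture shows the vial in hand above the open box, the key at (286,200) and nothing stray inside. The walls reach about 120 mm, so I'll place the vial near the middle, where the gripper body fits between the end walls.

```bash
python3 -m creep '[-0.006,-0.04,0,0.007,-0.0128,-0.08,0,0.007,-0.0128,-0.0852,-0.02,0.007,-0.0128,-0.0852,-0.06,0.007,-0.0128,-0.0852,-0.1,0.007,-0.0128,-0.0852,-0.13,0.007,-0.0128,-0.0852,-0.15,0.007,-0.0128,-0.0852,-0.15,0.007,-0.0128,-0.0852,-0.15,0.007,-0.0128,-0.0852,-0.15,0.007]'
```

```text
t: 50.22
ee_pos: [517.6, -278.9, 101.1]
orientation: [2.041, 2.386, 0.001]
ft_force: [-0.4, 0.4, -1.5]
width: 37.9
grasp_force: 30.0
```

```bash
python3 -m creep '[-0.001,-0.001,-0.02,0,-0.001,-0.001,-0.04,0,-0.001,-0.001,-0.053,0,-0.001,-0.001,-0.058,0,-0.001,-0.001,-0.058,0]'; python3 -m creep '[0,0,-0.002,0,0,0,-0.004,0,0,0,-0.004,0]'; python3 -m creep '[0,0,-0.001,0,0,0,-0.002,0,0,0,-0.002,0]'
```

```text
t: 50.63
ee_pos: [515.6, -280.0, 41.6]
orientation: [-2.043, -2.386, 0.0]
ft_force: [-0.0, -0.3, -0.6]
width: 38.0
grasp_force: 30.0
t: 50.88
ee_pos: [516.0, -280.4, 38.2]
orientation: [2.043, 2.385, 0.0]
ft_force: [-0.2, 0.1, -0.8]
width: 37.9
grasp_force: 30.0
t: 51.13
ee_pos: [516.1, -280.5, 36.6]
orientation: [2.043, 2.385, 0.0]
ft_force: [-1.3, 1.2, 5.5]
width: 37.6
grasp_force: 30.0
```

```bash
python3 -m creep '[0,0,0.0005,0,0,0,0.0005,0,0,0,0.0005,0,0,0,0.0005,0,0,0,0.0005,0]' 0.58; python3 -m creep '[0,0,0.02,0,0,0,0.05,0,0,0,0.09,0,0,0,0.13,0,0,0,0.17,0,0,0.02,0.2,0,0,0.05,0.2,0,0,0.09,0.2,0,0,0.13,0.2,0.05,0,0.17,0.2,0.15]';python3 -m creep '[-0.01,0.04,0,0.12,-0.02,0.08,0,0.24,-0.03,0.12,0,0.36,-0.04,0.16,0,0.48,-0.05,0.2,0,0.6,-0.06,0.24,0,0.72,-0.08,0.28,0,0.84,-0.1,0.32,0,0.96,-0.12,0.36,0,1.08,-0.14,0.4,0,1.2]' 1; python3 - <<'E'
from h import *
o=get_obs();R=Rn.from_rotvec(o["orientation"]).as_matrix();print(o["ee_pos"],np.degrees(np.arctan2(R[1,1],R[0,1])))
im,d,X=cloud("top"); print("vial in box",fit(X,518,-279,35,60,125),fit(X,518,-279,35,85,125))
E
```

```text
t: 51.55
ee_pos: [515.5, -280.2, 36.0]
orientation: [-2.043, -2.386, 0.0]
ft_force: [0.0, 0.6, -0.2]
width: 50.9
grasp_force: 0.0
t: 52.38
ee_pos: [515.2, -108.9, 236.4]
orientation: [1.857, 2.533, 0.0]
ft_force: [0.9, 0.1, -0.4]
width: 51.2
grasp_force: 0.0
t: 53.22
ee_pos: [379.7, 280.4, 236.2]
orientation: [0.095, 3.14, 0.0]
ft_force: [1.0, -0.1, -0.1]
width: 88.1
grasp_force: 0.0
[379.70116344 280.40434708 236.18432987] 86.53781795176587
vial in box (96, (516.6, -278.8), 13.8, [516.7, -277.8], [20.7, 21.5], np.float64(118.0)) (55, (518.1, -281.5), 10.8, [516.7, -280.5], [16.7, 18.7], np.float64(118.0))
```

```bash
python3 -m creep '[0.02,0.03,0,0.06,0.03,0.07,0,0.06,0.045,0.1,0,0.06,0.0576,0.134,0,0.06,0.0576,0.134,-0.02,0.06,0.0576,0.134,-0.05,0.06,0.0576,0.134,-0.08,0.06,0.0576,0.134,-0.09,0.06,0.0576,0.134,-0.09,0.06]'; python3 -m creep '[0,0,0,0,0,0,0,0]'; python3 - <<'E'
from h import *
o=get_obs();R=Rn.from_rotvec(o["orientation"]).as_matrix();print(o["ee_pos"],np.degrees(np.arctan2(R[1,1],R[0,1])))
E
```

```text
t: 54.02
ee_pos: [437.1, 411.4, 143.2]
orientation: [-0.01, -3.137, 0.006]
ft_force: [-0.9, -0.2, 0.6]
width: 88.0
grasp_force: 0.0
t: 54.18
ee_pos: [439.6, 413.5, 147.8]
orientation: [0.01, 3.14, 0.003]
ft_force: [-0.2, 0.3, 0.6]
width: 87.7
grasp_force: 0.0
[439.57346049 413.47738979 147.78011671] 89.62452036993704
```

```bash
python3 -m creep '[-0.002,0.001,-0.03,0,-0.002,0.001,-0.06,0,-0.002,0.001,-0.09,0,-0.002,0.001,-0.105,0,-0.002,0.001,-0.109,0,-0.002,0.001,-0.109,0,-0.002,0.001,-0.109,0]'; python3 -m creep '[0,0,0,0,0,0,0,0,0,0,0,0,0,0,0,0,0,0,0,0,0,0,0,0,0,0,0,0,0,0,0,0,0,0,0,0]' 0;  python3 -m creep '[0,0,0.005,0,0,0,0.015,0,0,0,0.03,0,0,0,0.03,0]'
```

```text
t: 54.77
ee_pos: [437.8, 414.8, 38.9]
orientation: [0.01, 3.14, 0.003]
ft_force: [-0.3, 1.0, 0.4]
width: 87.8
grasp_force: 0.0
t: 55.52
ee_pos: [436.7, 413.9, 37.0]
orientation: [0.01, 3.142, 0.0]
ft_force: [0.3, -0.0, -0.8]
width: 31.8
grasp_force: 30.0
t: 55.85
ee_pos: [438.0, 415.1, 70.0]
orientation: [0.01, 3.139, 0.004]
ft_force: [0.2, 0.6, -0.6]
width: 31.9
grasp_force: 29.9
```

```bash
python3 -m creep '[0,0,0.03,0,0,0,0.07,0,0,-0.03,0.11,-0.1,0,-0.07,0.15,-0.2,0,-0.11,0.16,-0.3,0,-0.15,0.16,-0.4,0,-0.19,0.16,-0.5,0,-0.23,0.16,-0.6,0,-0.27,0.16,-0.7,0,-0.31,0.16,-0.8]'; python3 -m creep '[0,-0.04,0,-0.1,0,-0.08,0,-0.2,0,-0.12,0,-0.3,0,-0.16,0,-0.4,0,-0.2,0,-0.5,0.005,-0.24,0,-0.6,0.014,-0.28,0,-0.614,0.014,-0.32,0,-0.614,0.014,-0.36,0,-0.614,0.014,-0.395,0,-0.614]';  python3 -m creep '[0,0,0,0,0,0,0,0]'; python3 - <<'E'
from h import *
o=get_obs();R=Rn.from_rotvec(o["orientation"]).as_matrix();print(o["ee_pos"],np.degrees(np.arctan2(R[1,1],R[0,1])))
E
```

```text
t: 56.68
ee_pos: [436.2, 112.7, 227.5]
orientation: [1.238, 2.886, 0.001]
ft_force: [0.4, -0.6, -1.1]
width: 31.5
grasp_force: 29.9
t: 57.52
ee_pos: [450.3, -283.1, 227.3]
orientation: [2.048, 2.381, -0.0]
ft_force: [0.3, 0.6, -0.1]
width: 31.6
grasp_force: 29.9
t: 57.68
ee_pos: [450.2, -282.1, 226.9]
orientation: [-2.052, -2.379, -0.0]
ft_force: [-0.3, 0.4, -1.8]
width: 31.7
grasp_force: 29.9
[ 450.21986462 -282.05494701  226.91231176] 8.432614842563991
```

```bash
python3 -m creep '[0.002,-0.008,-0.02,0.005,0.002,-0.008,-0.06,0.005,0.002,-0.008,-0.1,0.005,0.002,-0.008,-0.13,0.005,0.002,-0.008,-0.155,0.005,0.002,-0.008,-0.17,0.005,0.002,-0.008,-0.176,0.005,0.002,-0.008,-0.176,0.005]';  python3 -m creep '[0,0,-0.002,0,0,0,-0.004,0,0,0,-0.004,0]'; python3 -m creep '[0,0,-0.001,0,0,0,-0.002,0,0,0,-0.002,0]'
```

```text
t: 58.35
ee_pos: [451.9, -286.8, 50.0]
orientation: [-2.039, -2.386, 0.0]
ft_force: [-0.3, -1.1, -0.6]
width: 31.8
grasp_force: 29.9
t: 58.6
ee_pos: [453.3, -288.7, 48.0]
orientation: [2.041, 2.386, 0.0]
ft_force: [0.2, 0.7, -1.3]
width: 31.7
grasp_force: 29.9
t: 58.85
ee_pos: [452.8, -288.7, 45.4]
orientation: [2.042, 2.387, 0.0]
ft_force: [-0.5, 1.0, -1.2]
width: 31.7
grasp_force: 29.9
```

```bash
python3 -m creep '[0,0,-0.001,0,0,0,-0.0015,0,0,0,-0.0015,0]';  python3 -m creep '[0,0,-0.0005,0,0,0,-0.001,0,0,0,-0.001,0]'
```

```text
t: 59.1
ee_pos: [452.8, -288.7, 43.9]
orientation: [2.042, 2.387, -0.0]
ft_force: [1.1, -0.0, 3.8]
width: 31.8
grasp_force: 29.9
t: 59.35
ee_pos: [453.0, -288.9, 43.7]
orientation: [2.042, 2.387, -0.0]
ft_force: [-1.9, 0.8, 13.8]
width: 31.6
grasp_force: 29.9
```

```bash
python3 -m creep '[0,0,0.0005,0,0,0,0.0005,0,0,0,0.0005,0,0,0,0.0005,0,0,0,0.0005,0]' 0.5; python3 -m creep '[0,0,0.02,0,0,0,0.05,0,0,0,0.09,0,0,0,0.13,0,0,0,0.17,0,0,0,0.21,0,0.01,-0.01,0.22,0.12,0.02,-0.02,0.22,0.24,0.03,-0.03,0.22,0.36,0.04,-0.04,0.22,0.48]';python3 -m creep '[0.01,-0.01,0,0.12,0.02,-0.03,0,0.24,0.029,-0.05,0,0.36,0.029,-0.05,0,0.48,0.029,-0.05,0,0.6,0.029,-0.05,0,0.72,0.029,-0.05,0,0.84,0.029,-0.05,0,0.96,0.029,-0.05,0,1.08,0.029,-0.05,0,1.085]' 0.28; python3 -m creep '[0,0,0,0,0,0,0,0]'; python3 - <<'E'
from h import *
o=get_obs();R=Rn.from_rotvec(o["orientation"]).as_matrix();print(o["ee_pos"],np.degrees(np.arctan2(R[1,1],R[0,1])),o["width"])
im,d,X=cloud("wrist"); save(im,"pics/w9.png")
m=(X[...,2]>186)&(X[...,2]<200)&(abs(X[...,1]+383)<25)&(abs(X[...,0]-523)<60)
p=X[m]; print(m.sum(), cv2.minAreaRect(p[:,:2].astype(np.float32)) if m.sum()>4 else "", np.percentile(p[:,2],[10,50,95]) if m.sum()>4 else "")
m=(X[...,2]>200)&(X[...,2]<240)&(abs(X[...,1]+345)<40)&(abs(X[...,0]-520)<120); p=X[m]
print("lid edge",m.sum(), cv2.minAreaRect(p[:,:2].astype(np.float32)) if m.sum()>4 else "", p[:,2].max() if m.sum() else "")
E
```

```text
t: 59.77
ee_pos: [452.5, -288.4, 42.8]
orientation: [-2.042, -2.387, 0.0]
ft_force: [0.4, 0.5, 0.3]
width: 44.4
grasp_force: 0.0
t: 60.6
ee_pos: [493.0, -328.9, 263.6]
orientation: [1.407, 2.808, -0.0]
ft_force: [-0.1, 0.3, -1.0]
width: 43.9
grasp_force: 0.0
t: 61.43
ee_pos: [521.5, -378.4, 262.6]
orientation: [0.242, -3.132, -0.001]
ft_force: [-0.0, 0.2, 0.2]
width: 24.6
grasp_force: 0.0
t: 61.6
ee_pos: [521.5, -378.4, 262.9]
orientation: [0.23, -3.133, -0.0]
ft_force: [0.5, 0.6, -1.0]
width: 24.8
grasp_force: 0.0
[ 521.54472219 -378.44435159  262.86105283] 98.38095665442181 24.765184424062088
2115 ((520.2034912109375, -369.52838134765625), (110.3645248413086, 34.82360076904297), 7.864210605621338) [195.42820013 197.51585114 199.3902572 ]
lid edge 3386 ((517.6181640625, -350.79095458984375), (220.4524688720703, 41.78771209716797), 11.068856239318848) 239.97941469915776
```

```bash
python3 -m creep '[0.001,-0.002,-0.02,0.005,0.001,-0.002,-0.04,0.005,0.001,-0.002,-0.06,0.005,0.001,-0.002,-0.075,0.005,0.001,-0.002,-0.085,0.005,0.001,-0.002,-0.09,0.005,0.001,-0.002,-0.09,0.005]'; python3 -m creep '[0,0,0,0,0,0,0,0,0,0,0,0,0,0,0,0,0,0,0,0,0,0,0,0]' 0
```

```text
t: 62.23
ee_pos: [522.3, -380.2, 172.1]
orientation: [0.241, -3.131, -0.002]
ft_force: [-0.6, -0.1, 0.2]
width: 24.4
grasp_force: 0.0
t: 62.73
ee_pos: [523.2, -380.8, 174.1]
orientation: [-0.243, 3.131, -0.002]
ft_force: [0.2, 0.0, 4.7]
width: 9.6
grasp_force: 30.0
```

```bash
python3 -m creep '[-0.001,0.0063,0.004,0,-0.002,0.0129,0.007,0,-0.003,0.0197,0.0095,0,-0.0041,0.0268,0.0108,0,-0.0052,0.0339,0.0115,0,-0.0052,0.0339,0.0115,0,-0.0052,0.0339,0.0115,0]'; python3 -m creep '[-0.001,0.0072,0.0005,0,-0.0022,0.0144,0.0005,0,-0.0033,0.0216,-0.0005,0,-0.0044,0.0289,-0.0016,0,-0.0055,0.0356,-0.0037,0,-0.0065,0.0426,-0.0062,0,-0.0065,0.0426,-0.0062,0]'
```

```text
t: 63.32
ee_pos: [518.5, -348.3, 187.3]
orientation: [-0.243, 3.129, -0.007]
ft_force: [-2.1, -3.7, 13.0]
width: 9.2
grasp_force: 30.0
t: 63.9
ee_pos: [511.5, -303.7, 179.5]
orientation: [-0.243, 3.13, -0.002]
ft_force: [1.1, 1.3, 5.6]
width: 9.1
grasp_force: 30.0
```

```bash
python3 -m creep '[-0.0009,0.0064,-0.003,0,-0.0019,0.0127,-0.0069,0,-0.0028,0.0184,-0.0112,0,-0.0036,0.0241,-0.0159,0,-0.0044,0.029,-0.0213,0,-0.0051,0.0338,-0.0268,0,-0.0051,0.0338,-0.0268,0]'; python3 -m creep '[-0.0006,0.0042,-0.006,0,-0.0012,0.0077,-0.0115,0,-0.0012,0.0077,-0.0125,0,-0.0012,0.0077,-0.0125,0]'
```

```text
t: 64.48
ee_pos: [506.2, -269.7, 151.3]
orientation: [-0.243, 3.131, -0.001]
ft_force: [4.9, 0.6, -5.3]
width: 9.1
grasp_force: 30.0
t: 64.82
ee_pos: [505.1, -262.1, 138.8]
orientation: [-0.243, 3.132, 0.001]
ft_force: [6.1, 2.0, -1.3]
width: 9.0
grasp_force: 30.0
```

```bash
python3 -m creep '[0,0.001,-0.002,0,0,0.001,-0.003,0,0,0.001,-0.003,0]'; python3 -m creep '[0,0,-0.001,0,0,0,-0.002,0,0,0,-0.002,0]'
```

```text
t: 65.07
ee_pos: [504.9, -261.1, 136.5]
orientation: [-0.242, 3.132, 0.001]
ft_force: [3.5, 4.1, 7.3]
width: 9.4
grasp_force: 30.0
t: 65.32
ee_pos: [505.1, -261.1, 136.2]
orientation: [-0.242, 3.131, 0.001]
ft_force: [-3.5, 6.9, 22.6]
width: 9.2
grasp_force: 30.0
```

```bash
python3 -m creep '[0,0,0.003,0,0,0,0.003,0,0,0,0.003,0,0,0,0.003,0]' 0.4; python3 -m creep '[0,0,0.04,0,0,0,0.08,0,0,0,0.1,-0.12,-0.004,0.03,0.1,-0.24,-0.0082,0.0563,0.1,-0.36,-0.0082,0.0563,0.1,-0.48,-0.0082,0.0563,0.1,-0.6,-0.0082,0.0563,0.1,-0.72,-0.0082,0.0563,0.1,-0.84,-0.0082,0.0563,0.1,-0.96]' 0.6; python3 -m creep '[0,0,0,-0.12,0,0,0,-0.24,0,0,0,-0.367,0,0,0,-0.367,0,0,0,-0.367,0,0,0,-0.367]'; python3 - <<'E'
from h import *
o=get_obs();R=Rn.from_rotvec(o["orientation"]).as_matrix();print(o["ee_pos"],np.degrees(np.arctan2(R[1,1],R[0,1])),o["width"])
im,d,X=cloud("wrist"); save(im,"pics/w10.png")
m=(X[...,2]>140)&(X[...,2]<175)&(np.hypot(X[...,0]-497,X[...,1]+204.5)<26); p=X[m]; print(cv2.minAreaRect(p[:,:2].astype(np.float32)),m.sum(),p[:,2].max())
m=(X[...,2]>115)&(X[...,2]<135); p=X[m]; b=(p[:,:2]-[507.4,-273.6])@np.array([[np.sin(.1518),np.cos(.1518)],[-np.cos(.1518),np.sin(.1518)]])
for x0 in (-85,-60,-38,-30,20,40): s=(abs(b[:,0]-x0)<4)&(abs(abs(b[:,1])-80)<20); print(x0,s.sum(),np.median(p[s,2]) if s.sum() else None)
E
```

```text
t: 65.65
ee_pos: [503.8, -261.3, 136.3]
orientation: [0.242, -3.131, -0.001]
ft_force: [-0.4, -0.5, 0.0]
width: 32.4
grasp_force: 0.0
t: 66.48
ee_pos: [495.9, -205.1, 236.4]
orientation: [-1.239, -2.885, 0.0]
ft_force: [-0.5, -0.6, -0.7]
width: 52.9
grasp_force: 0.0
t: 66.98
ee_pos: [496.1, -205.2, 236.7]
orientation: [-1.733, -2.62, 0.0]
ft_force: [1.0, -0.1, -0.3]
width: 53.0
grasp_force: 0.0
[ 496.13108556 -205.2097725   236.66068878] 23.03636578311095 53.02834461898738
((495.17669677734375, -204.3509521484375), (9.965664863586426, 36.222835540771484), 23.155202865600586) 547 168.8498044484715
-85 735 122.63771156846487
-60 687 122.63454171617727
-38 576 129.30849046383102
-30 408 130.51906463256228
20 107 130.68482655124507
40 0 None
```

```bash
python3 - <<'E'
from h import *
X=np.load("w5.npz")["X"]
m=(X[...,2]>115)&(X[...,2]<135); p=X[m]; b=(p[:,:2]-[507.4,-273.6])@np.array([[np.sin(.1518),np.cos(.1518)],[-np.cos(.1518),np.sin(.1518)]])
for x0 in (-85,-60,-38,-30,0,20,40,55): s=(abs(b[:,0]-x0)<4)&(abs(abs(b[:,1])-70)<30); print(x0,s.sum(),np.median(p[s,2]) if s.sum() else None)
X=cloud("wrist")[2]
m=(X[...,2]>115)&(X[...,2]<135); p=X[m]; b=(p[:,:2]-[507.4,-273.6])@np.array([[np.sin(.1518),np.cos(.1518)],[-np.cos(.1518),np.sin(.1518)]])
print()
for x0 in (-85,-60,-38,-30,0,20,40,55): s=(abs(b[:,0]-x0)<4)&(abs(abs(b[:,1])-70)<30); print(x0,s.sum(),np.median(p[s,2]) if s.sum() else None)
E
```

```text
-85 1072 122.57683122190386
-60 1036 122.58611050603139
-38 1121 129.4342332363596
-30 1083 130.56184010671882
0 713 130.61889281464198
20 737 130.6288613552337
40 826 130.65729782136583
55 829 130.32019755071693

-85 1101 122.6551218845397
-60 1024 122.66037121200033
-38 880 129.36433478807692
-30 682 130.64983333894833
0 382 130.76771103503202
20 137 130.5950251331794
40 0 None
55 229 130.32920928021002
```

The lid is fully shut, with the same heights as at the start. I'll regrasp the key and lock.

```bash
python3 -m creep '[0.0005,0.0004,-0.03,0,0.0005,0.0004,-0.06,0,0.0005,0.0004,-0.085,0,0.0005,0.0004,-0.1,0,0.0005,0.0004,-0.1037,0,0.0005,0.0004,-0.1037,0,0.0005,0.0004,-0.1037,0]'; python3 -m creep '[0,0,0,0,0,0,0,0,0,0,0,0,0,0,0,0,0,0,0,0,0,0,0,0,0,0,0,0]' 0;  python3 -m creep '[0,0,0,0.1,0,0,0,0.2,0,0,0,0.3,0,0,0,0.4,0,0,0,0.5,0,0,0,0.6,0,0,0,0.7,0,0,0,0.8,0,0,0,0.9,0,0,0,1.0]'; python3 - <<'E'
from h import *
o=get_obs();R=Rn.from_rotvec(o["orientation"]).as_matrix();print(o["ee_pos"],np.degrees(np.arctan2(R[1,1],R[0,1])),o["moment"])
E
```

```text
t: 67.67
ee_pos: [497.4, -205.1, 134.0]
orientation: [1.737, 2.617, 0.0]
ft_force: [-0.3, -0.2, 0.2]
width: 52.8
grasp_force: 0.0
t: 68.25
ee_pos: [496.8, -204.9, 133.5]
orientation: [-1.738, -2.617, 0.0]
ft_force: [-6.0, -2.4, 1.6]
width: 9.6
grasp_force: 30.3
t: 69.08
ee_pos: [497.1, -204.4, 133.4]
orientation: [0.263, 3.13, 0.001]
ft_force: [0.4, 2.6, 1.6]
width: 10.1
grasp_force: 30.0
[ 497.12400778 -204.42408944  133.44301565] 80.38131068548314 [ 0.63481847 -0.14622628 -0.04021999]
```

```bash
python3 -m creep '[0,0,0,0.1,0,0,0,0.2,0,0,0,0.3,0,0,0,0.32,0,0,0,0.32]'; python3 -c "
from h import *
print(get_obs()['moment'])"; python3 -m creep '[0,0,0,0.05,0,0,0,0.1,0,0,0,0.15,0,0,0,0.15,0,0,0,0.15]'; python3 - <<'E'
from h import *
o=get_obs();R=Rn.from_rotvec(o["orientation"]).as_matrix();print(o["ee_pos"],np.degrees(np.arctan2(R[1,1],R[0,1])),o["moment"])
E
```

```text
t: 69.5
ee_pos: [497.1, -204.3, 133.5]
orientation: [-0.229, 3.133, 0.001]
ft_force: [1.7, 3.8, 2.1]
width: 10.0
grasp_force: 30.0
[ 1.00378405 -0.27757887 -0.03330994]
t: 69.92
ee_pos: [496.9, -204.1, 133.5]
orientation: [-0.459, 3.108, 0.002]
ft_force: [1.5, 5.6, 3.2]
width: 9.9
grasp_force: 30.0
[ 496.88806784 -204.07403176  133.4787083 ] 106.81282508611882 [ 1.39542356 -0.15075054 -0.34772235]
```

```bash
python3 -m creep '[0,0,0,0.03,0,0,0,0.06,0,0,0,0.06,0,0,0,0.06]'; python3 - <<'E'
from h import *
o=get_obs();R=Rn.from_rotvec(o["orientation"]).as_matrix();print(o["ee_pos"],np.degrees(np.arctan2(R[1,1],R[0,1])),o["moment"])
E
python3 -m creep '[0,0,0,-0.05,0,0,0,-0.1,0,0,0,-0.15,0,0,0,-0.2,0,0,0,-0.2,0,0,0,-0.2]'; python3 - <<'E'
from h import *
o=get_obs();R=Rn.from_rotvec(o["orientation"]).as_matrix();print(o["ee_pos"],np.degrees(np.arctan2(R[1,1],R[0,1])),o["moment"])
E
```

```text
t: 70.25
ee_pos: [496.8, -204.2, 133.5]
orientation: [-0.551, 3.093, 0.002]
ft_force: [0.4, 5.3, 3.2]
width: 10.2
grasp_force: 31.0
[ 496.84981323 -204.17791194  133.49348505] 110.20155482499415 [ 1.16470018e+00 -6.62227189e-04 -7.05914172e-01]
t: 70.75
ee_pos: [497.2, -204.6, 133.5]
orientation: [-0.247, 3.131, 0.0]
ft_force: [1.6, 4.8, 1.4]
width: 9.9
grasp_force: 30.0
[ 497.16894369 -204.61775342  133.4528428 ] 99.01314012686669 [ 0.87868635 -0.39597953 -0.04895195]
```

Both stops agree with 1.22 rad of lock travel plus play on each side, so the lock is home at 0. I'll pull the key and return it.

```bash
python3 -m creep '[0,0,0.004,0,0,0,0.01,0,0,0,0.02,0,0,0,0.02,0]'; python3 -m creep '[0,0,0.03,0,0,0,0.06,0,0,0,0.074,0,0,0,0.076,0,0,0,0.076,0]'; python3 -m creep '[-0.01,0.04,0,-0.12,-0.02,0.08,0,-0.24,-0.03,0.12,0,-0.36,-0.04,0.16,0,-0.48,-0.05,0.2,0,-0.6,-0.0567,0.24,0,-0.72,-0.0667,0.28,0,-0.84,-0.0667,0.32,0,-0.96,-0.0677,0.36,0,-1.08,-0.0677,0.361,0,-1.2]'; python3 -m creep '[0,0,0,-0.12,0,0,0,-0.24,0,0,0,-0.36,0,0,0,-0.48,0,0,0,-0.5,0,0,0,-0.5]';  python3 - <<'E'
from h import *
o=get_obs();R=Rn.from_rotvec(o["orientation"]).as_matrix();print(o["ee_pos"],np.degrees(np.arctan2(R[1,1],R[0,1])),o["moment"])
E
```

```text
t: 71.08
ee_pos: [496.8, -204.7, 155.0]
orientation: [0.247, -3.132, -0.0]
ft_force: [-1.5, 4.3, 1.3]
width: 9.8
grasp_force: 30.0
t: 71.5
ee_pos: [497.6, -205.5, 230.5]
orientation: [-0.247, 3.129, -0.003]
ft_force: [0.1, 0.2, -1.4]
width: 9.7
grasp_force: 30.0
t: 72.33
ee_pos: [428.4, 154.4, 228.1]
orientation: [-1.437, -2.792, 0.002]
ft_force: [-0.1, -0.8, -0.6]
width: 9.7
grasp_force: 30.0
t: 72.83
ee_pos: [428.9, 152.6, 228.3]
orientation: [-2.075, -2.357, 0.003]
ft_force: [-0.2, -0.4, -0.5]
width: 9.9
grasp_force: 30.0
[428.94383848 152.62619358 228.27497957] 7.278033053919846 [-0.09358904  0.10472207  0.01024384]
```

```bash
python3 -m creep '[0.0007,0.0041,-0.02,-0.098,0.0007,0.0041,-0.05,-0.098,0.0007,0.0041,-0.075,-0.098,0.0007,0.0041,-0.08,-0.098,0.0007,0.0041,-0.08,-0.098,0.0007,0.0041,-0.08,-0.098]';  python3 -m creep '[0,0,0,0,0,0,0,0]'; python3 - <<'E'
from h import *
o=get_obs();R=Rn.from_rotvec(o["orientation"]).as_matrix();print(o["ee_pos"],np.degrees(np.arctan2(R[1,1],R[0,1])))
E
```

```text
t: 73.33
ee_pos: [430.5, 157.0, 149.7]
orientation: [-2.19, -2.252, 0.001]
ft_force: [-0.0, -0.2, -0.1]
width: 9.7
grasp_force: 30.0
t: 73.5
ee_pos: [431.3, 157.3, 150.7]
orientation: [2.19, 2.251, 0.004]
ft_force: [0.6, 1.3, -1.1]
width: 9.8
grasp_force: 30.0
[431.26138411 157.30860423 150.68831868] 1.5699471520147836
```

```bash
python3 -m creep '[-0.001,-0.0004,-0.008,0,-0.001,-0.0004,-0.016,0,-0.001,-0.0004,-0.024,0,-0.001,-0.0004,-0.024,0]'; python3 -m creep '[0,0,-0.01,0,0,0,-0.02,0,0,0,-0.025,0,0,0,-0.025,0]'; python3 -m creep '[0,0,-0.01,0,0,0,-0.018,0,0,0,-0.02,0,0,0,-0.02,0]'
```

```text
t: 73.83
ee_pos: [428.3, 156.3, 123.8]
orientation: [-2.191, -2.251, 0.003]
ft_force: [0.6, 0.6, -1.3]
width: 10.0
grasp_force: 30.0
t: 74.17
ee_pos: [428.5, 156.4, 98.9]
orientation: [-2.191, -2.25, 0.003]
ft_force: [0.2, -0.3, 0.1]
width: 10.0
grasp_force: 30.0
t: 74.5
ee_pos: [428.8, 156.5, 79.7]
orientation: [-2.191, -2.251, 0.002]
ft_force: [0.1, -0.3, -1.1]
width: 9.6
grasp_force: 30.0
```

```bash
python3 -m creep '[0,0,-0.001,0,0,0,-0.001,0,0,0,-0.001,0]'; python3 -m creep '[0,0,0,0,0,0,0,0,0,0,0,0,0,0,0,0]' 0.7; python3 -m creep '[0,0,0.04,0,0,0,0.08,0,0,0,0.12,0,0,0,0.16,0,-0.01,0.04,0.16,0,-0.02,0.08,0.16,0,-0.02,0.12,0.16,0,-0.02,0.16,0.16,0,-0.02,0.2,0.16,0,-0.02,0.2,0.16,0]' 1;python3 -m creep '[-0.02,0.04,0,0,-0.02,0.04,0,0,-0.02,0.04,0,0,-0.02,0.04,0,0]'; python3 - <<'E'
from h import *
print(get_obs()["ee_pos"])
X0=np.load("top0.npz")["X"]; im,d,X=cloud("top"); save(im,"pics/top9.png")
for Y in (X0,X):
    for y0 in (208,158,108):
        m=(abs(Y[...,0]-432)<9)&(abs(Y[...,1]-y0)<24)&(Y[...,2]>75); print(y0,m.sum(),np.percentile(Y[m][:,2],[50,80,95,100]).round(1),cv2.minAreaRect(Y[m][:,:2].astype(np.float32))[0])
a=cv2.cvtColor(im[110:290,150:540],cv2.COLOR_RGB2BGR); cv2.imwrite("pics/t9c.png",cv2.resize(a,None,fx=2,fy=2,interpolation=cv2.INTER_CUBIC))
E
```

```text
t: 74.75
ee_pos: [429.1, 156.6, 79.4]
orientation: [-2.191, -2.251, 0.0]
ft_force: [-1.0, -0.1, 1.9]
width: 10.3
grasp_force: 30.0
t: 75.08
ee_pos: [429.4, 156.7, 79.4]
orientation: [2.191, 2.251, 0.0]
ft_force: [0.2, -0.8, -0.6]
width: 33.1
grasp_force: 0.0
t: 75.92
ee_pos: [409.5, 362.7, 239.8]
orientation: [-2.187, -2.254, -0.006]
ft_force: [-1.4, -0.1, -0.4]
width: 87.9
grasp_force: 0.0
t: 76.25
ee_pos: [389.0, 396.2, 239.1]
orientation: [2.19, 2.252, -0.001]
ft_force: [-0.1, 0.2, 0.3]
width: 87.8
grasp_force: 0.0
[389.02943067 396.1905353  239.11472453]
208 51 [105.2 109.7 113.4 116.1] (431.34423828125, 207.2516632080078)
158 51 [106.7 110.7 115.1 119.4] (429.5440368652344, 156.84478759765625)
108 39 [109.4 112.1 113.1 116.3] (432.90496826171875, 108.91920471191406)
208 51 [106.1 110.3 112.4 114.2] (429.4121398925781, 207.20474243164062)
158 53 [105.3 109.7 113.4 119.1] (431.9549865722656, 158.28199768066406)
108 40 [108.6 111.9 113.8 116.8] (434.8346252441406, 109.01841735839844)
```

View pics/t9c.png

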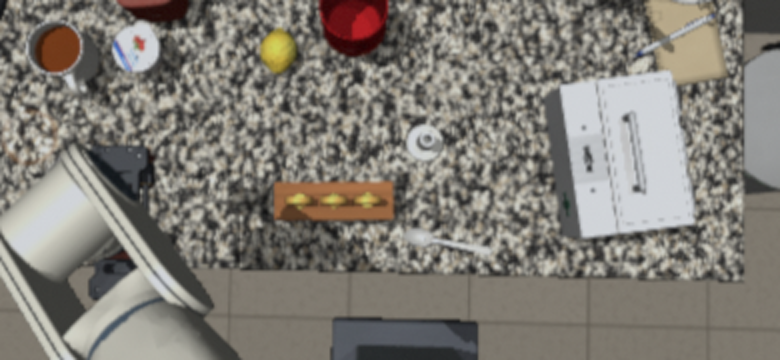

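The picture shows all three keys standing in the block (300, 334 and 368 at row 200), the box shut, and the worktop cleared of medicines. I'll hand in.

```bash
python3 -m creep '[0,0,0,0,0,0,0,0,0,0,0,0]' | head -2; python3 -c "
from workcell import ticket
print(ticket.close_job())"
```

```text
t: 76.55
ee_pos: [389.7, 395.9, 239.5]
the job is handed in; nothing more can be done
None
```

The job is handed in after 76.6 s: the dropper bottle, with its dropper seated, and the brown bottle (the only other medicine I found out) are in the shut, locked box, and all three keys stand down in the key block.

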